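Clamp the antenna mount

TASK

Slide the aluminium antenna mount along its channel until its foot is fully home against the clamp's stop, without ramming it. Then turn the knurled thumbscrew on top of the clamp clockwise until it has seated firmly, stopping when the resistance has clearly risen and without over-tightening it, and let go. Leave the mug, transceiver, battery box and loose tuning knob where they are.

Things in the scene. Friction and masses are not known exactly. Their poses are not given: they have to be found in the camera images.
- clamp: Desk clamp, fixed: dark steel base slab 240 x 80 x 10 mm with a grey C-shaped frame at its +x end. Origin on the desk, own +x is the way the mount slides home, z up; the slab spans x -130 to +110. Two low rails (tops 16 mm up) make a channel 44 mm wide along x, floor 10 mm above the desk. The C's arm, 30 mm wide, top 76 mm up, reaches back over the channel to the thumbscrew axis at x +45.
- stop: The clamp's stop, also the C's grey spine, fixed on the slab: 25 x 50 x 56 mm (x, y, z), top 66 mm above the desk. Origin at the foot of its flat face that the mount's end must meet, at x +85, z 10 mm in the clamp's frame; axes as the clamp's. Pressing the mount on it with over 60 N counts as ramming.
- mount: Loose aluminium antenna mount, about 0.25 kg, lying in the channel: flat foot 150 x 40 x 8 mm (x, y, z) with an upright post. Origin under the foot's centre, own x as the clamp's +x. Its +x end meets the stop: fully home its origin is at x +10, z 10 mm in the clamp's frame. It starts 18 to 35 mm short of home.
- post (a point): Point to grip on the mount's post. The post, 24 mm (x) by 20 mm (y), rises from the foot to 53 mm above its underside; this point is on its vertical axis, 60 mm from the foot's centre towards -x, 34 mm above the foot's underside (44 mm above the desk). Axes as the mount's. Grip it from above, across y; it stays 95 mm or more from the thumbscrew.
- screw_head (a point): Centre of the knurled steel thumbscrew head: a round knob 36 mm across, 22 mm tall, vertical axis, from 92 to 114 mm above the desk. It turns in place (neither rises nor sinks) and drives a pad down on to the mount's foot; clockwise from above tightens. It seats after 1.5 to 3.2 rad, unknown beforehand, so regrasp. Only friction grip on the round knurl; 20 to 50 N holds well.
- washer (a joint): Squeeze (m) of the brass spring washer under the head: 0 till the screw seats, then 2 mm per rad of turn. Torque while turning: 0.03 N m running free; on seating 0.06, then +0.4 N m per rad; with the turning paused it reads up to 0.06 less. Firm at 0.25 rad past the seat (0.5 mm, 0.16 N m), over-tight at 0.8 rad (1.6 mm, 0.38 N m): aim for 0.5 rad. Let go, it relaxes to 0.3 to 0.5 mm.
- mug: White ceramic mug, 82 mm across, 95 mm tall, loose on the desk; origin under its centre. Leave alone.
- transceiver: Grey handheld transceiver standing upright, 36 x 60 x 115 mm plus a 55 mm stub aerial, loose; origin under its centre. Leave alone.
- battery_box: Yellow plastic battery box with snap latch, 77 x 112 x 47 mm, loose; origin under its centre. Leave alone.
- tuning_knob: Chrome tuning knob lying loose on the desk, 44 mm across, 24 mm tall; origin under its centre. Leave alone.
Mind the look-alikes: they are no part of the job. Of the things shaped like the mount, the aluminium one is meant.

How it is judged (in metres and radians):
On the way, in this order (a step that is already met when the one before it is completed fails the run):
1. the mount's foot is home against the stop (within 2.5 mm), lying flat in the channel, the thumbscrew not yet seated (x of mount in the frame of clamp above 0.0075 m and z of mount in the frame of clamp below 0.013 m and value of joint washer below 0.0002 m), for 0.2 s.
2. the thumbscrew is firmly seated (0.25 rad past its seat, washer squeezed 0.5 mm) with the mount home (value of joint washer above 0.0005 m and x of mount in the frame of clamp above 0.0075 m), for 0.1 s.
At the end, for the whole second after the job is handed in: The mount lies flat and still in the channel, home within 2.5 mm of the stop, and the thumbscrew is tight on it: the washer stays squeezed by more than 0.15 mm and less than 1.6 mm (x of mount in the frame of clamp above 0.0075 m and z of mount in the frame of clamp below 0.013 m and angle between mount's own z axis and vertical below 0.05 rad and linear speed of mount below 0.01 m/s and value of joint washer between 0.00015 and 0.0016 m); the robot touches nothing.
It fails at once if the thumbscrew is over-tightened (washer squeezed 1.6 mm or more) (value of joint washer above 0.0016 m).
It fails at once if the mount is rammed against the stop (over 60 N) (contact force between mount and stop above 60 N).
It fails at once if a bystander object is moved more than 20 mm (distance of any of mug, transceiver, battery_box, tuning_knob from where it was at the start of the episode above 0.02 m).
It also fails if it takes over 72 s, if anything falls off the work surface, if the arm or the gripper's body presses on something with over 40 N, if the wrist force passes 120 N, or if a joint passes its speed limit or range.

ROBOT

A 6-joint arm with a two-finger parallel gripper is mounted at the origin on the work surface. World frame = base frame: x ahead of the robot, y to its left, z up, the work surface at z = 0. Lengths are in m, angles in degrees, forces in N, time in s.
With the tool pointing down it reaches from about 0.35 to 0.875 m from the base axis. Payload 4.2 kg.
Tool frame: the origin (TCP) lies between the finger pads; the fingertips stand 14 mm ahead of it and the grasp point (between the pads) lies 5 mm behind it; x points along the fingers, y is the direction in which the jaws open and shut, and the axes are right-handed (so a half turn about x gives the same grasp; the last joint's range is limited). The gripper opens to 87 mm and grips with 3 to 60 N. Pads are 19 mm wide; open, the fingers measure 117 mm over their backs; the gripper's body (75 mm by 190 mm) begins 51 mm behind the grasp point.
Start: joints at [80.306, 22.042, 0.453, 0, -68.411, -14.817], TCP at [0.259, 0.569, 0.237] pointing down, gripper open.
Joint ranges: [-179.83, 179.83], [-69.29, 118.12], [-61.27, 80.66], [-181.25, 117.63], [-171.15, -9.14], [-177.46, 177.46]. Speed limits (degrees/s): [159.86, 159.86, 180, 180, 180, 180].

INTERFACE

Orientations are given as a 3x3 rotation matrix whose columns are the frame's x, y, z axes.
In Python, from station import r, imaging, job gives the robot as it stands. The module is installed in compiled form; this text tells all that it offers.
- The arm moves only by the tool apply_moves, never from a script. Its arguments are lists of equal length, an entry for each row: "xyz": the shift along the tool's x, y, z in m, a list of three; "twist": the turn about the tool's x in degrees; "claw": the opening, from 0 (shut) to 1 (fully open). A call has 1 to 12 rows; each row shifts and turns the pose as measured when the row begins, along the tool's axes as they then stand; what a row does not reach is not made up. A row lasts 1/10 s, in which the tool goes at most 50 mm and 8.59 degrees, less where a joint would pass 70% of its speed; a pose out of reach is approached as far as the arm can. A call is refused whole if a number of a shift passes 0.05 or a number of a turn 8.59, either way. A call with a gripper value outside its range is refused whole. The fingers move at their own pace and stop on an object; the grip force is fixed at half the most. Time passes only in rows, so rows that do not move let the fingers close. It gives the time, the measured TCP pose, the force and the opening at its end, in the units of the state.
- r.sense(): the state, without advancing time (a new reading comes with each control period).
- imaging.capture(name): name is "scene" or "top" or "wrist"; returns a dict with "pixels" (480x640x3 uint8, red, green, blue), "mtx" (3x3 intrinsics, pixels), "view" (4x4, takes a point from world to camera coordinates). Camera axes: x right, y down, z forward; pixel columns grow to the right and rows downward; lengths in m; the calibration is good to about 2 mm. A picture is of the moment at which its call begins. There is no depth.
- job.finish_job(): hands the job in, once; it reports no verdict.
Trained networks look in a picture, given as the dict that the camera call returned (one of the last four; its "shot" number tells which), for a name from the list of things; names that differ only in an ending like _2 or _b are one class to them, and where a whole thing is asked for, a point or a joint stands for the part that bears it (a point fixed in the world has none). Each returns a list of dicts, best first, with "p" (0 to 1); they miss things now and then, are a little off and sometimes report something else, mostly with a low value. They report only what shows in the picture. A call takes as long as a camera call. They do not tell look-alikes from the thing itself.
- imaging.regions_of(query, picture): "mask" (480x640 bool, what is visible of it) and "centre" ([column, row] in pixels, amid what is visible of it).
The state is a dict: "time_s": time; "joints": joint angles; "joint_velocities": joint speeds; "effort": joint torques, N m; "tcp_pos": TCP position; "ee_rot": TCP orientation; "wrist_force": force on the tool from outside, world axes, zero at the start; "moment": the same for the moment, N m; "gripper_width": opening from 0.0 (shut) to 1.0 (fully open).
Only numpy, scipy, OpenCV 4.12 (cv2) and the standard library are available. Lean on these libraries where they do the work, as an engineer would, in place of code of your own. Each camera call takes 0.05 s, during which the arm holds its last target.

## Working session

There is one attempt and no reset: what is moved stays moved. The work goes in short steps, Python scripts to look and compute and a tool call to move; the robot and the scene stay as the last step left them, time stands still between calls to the robot, and variables do not carry over. Pictures are saved under pics/ and viewed, and the job is handed in when it is done.

Besides the shell and the picture viewer there is one more tool, called after ">>>" in YAML: its name, and indented under it one key for each argument. apply_moves: Moves the arm, as the interface text tells. Its arguments: {"type":"object","properties":{"xyz":{"type":"array","items":{"type":"array","items":{"type":"number"}}},"twist":{"type":"array","items":{"type":"number"}},"claw":{"type":"array","items":{"type":"number"}}},"required":["xyz","twist","claw"]}

```bash
mkdir -p pics; cat > h.py <<'E'
import numpy as np, cv2
from station import r, imaging, job
def snap(n,f):
    d=imaging.capture(n); cv2.imwrite('pics/'+f+'.png',d['pixels'][:,:,::-1]); return d
def proj(d,P):
    P=np.atleast_2d(P); c=P@d['view'][:3,:3].T+d['view'][:3,3]; q=c@d['mtx'].T; return q[:,:2]/q[:,2:]
def ray(d,uv,z):
    R=d['view'][:3,:3];t=d['view'][:3,3]; o=-R.T@t; v=R.T@np.linalg.inv(d['mtx'])@np.array([uv[0],uv[1],1.]); return o+v*(z-o[2])/v[2]
E
python3 - <<'E'
from h import *
s=r.sense(); print(s)
for n in ['scene','top','wrist']:
    d=snap(n,n+'0'); print(n,d['mtx'].round(1).tolist(),d['view'].round(3).tolist())
    for q in ['clamp','mount','screw_head']:
        for x in imaging.regions_of(q,d)[:4]: print(q,round(x['p'],2),x['centre'],x['mask'].sum())
E
```

```text
{'time_s': 0.0, 'joints': array([ 8.03032336e+01,  2.20932607e+01,  3.80079607e-01, -2.96657977e-02,
       -6.84116917e+01, -1.48167280e+01]), 'joint_velocities': array([-0.15922418,  0.01249742,  0.04601339, -0.01562605, -0.07692622,
        0.0478782 ]), 'effort': array([-1.73265616e-04, -3.90668392e+01,  1.87407714e+01,  4.22006384e+00,
        1.09893386e-02, -1.90036858e-04]), 'tcp_pos': array([0.25905682, 0.56815508, 0.23543354]), 'ee_rot': array([[-8.41650383e-04, -4.15080412e-01, -9.09784339e-01],
       [-2.06716488e-03, -9.09781995e-01,  4.15081255e-01],
       [-9.99997509e-01,  2.23002753e-03, -9.23212858e-05]]), 'wrist_force': array([ 0.08872866, -1.3372101 , -0.92764384]), 'moment': array([-0.00148447, -0.00560001, -0.01324976]), 'gripper_width': 0.9963754954906372}
scene [[553.5, 0.0, 323.8], [0.0, 553.5, 240.1], [0.0, 0.0, 1.0]] [[-0.832, 0.554, 0.022, 0.476], [0.294, 0.474, -0.83, -0.081], [-0.471, -0.684, -0.557, 1.492], [0.0, 0.0, 0.0, 1.0]]
clamp 0.93 [323.8, 259.9] 2135
clamp 0.42 [303.5, 243.8] 648
mount 0.95 [354.1, 226.8] 682
mount 0.94 [218.6, 227.7] 650
mount 0.84 [301.9, 239.6] 657
screw_head 0.54 [325.6, 233.2] 252
top [[527.8, 0.0, 321.7], [0.0, 527.8, 238.2], [0.0, 0.0, 1.0]] [[-0.014, -1.0, -0.01, 0.009], [-0.998, 0.014, -0.059, 0.594], [0.059, 0.01, -0.998, 1.23], [0.0, 0.0, 0.0, 1.0]]
clamp 0.95 [337.8, 250.6] 2354
clamp 0.71 [306.4, 238.4] 57
clamp 0.69 [186.8, 204.8] 671
clamp 0.34 [364.4, 258.4] 883
mount 0.9 [450.9, 196.5] 1124
mount 0.86 [370.7, 255.3] 995
mount 0.76 [380.8, 324.5] 1051
screw_head 0.78 [330.9, 250.3] 218
wrist [[342.2, 0.0, 323.1], [0.0, 342.2, 234.4], [0.0, 0.0, 1.0]] [[-0.416, -0.909, -0.0, 0.626], [-0.866, 0.396, 0.305, -0.037], [-0.277, 0.127, -0.952, 0.391], [0.0, 0.0, 0.0, 1.0]]
```

View pics/scene0.png

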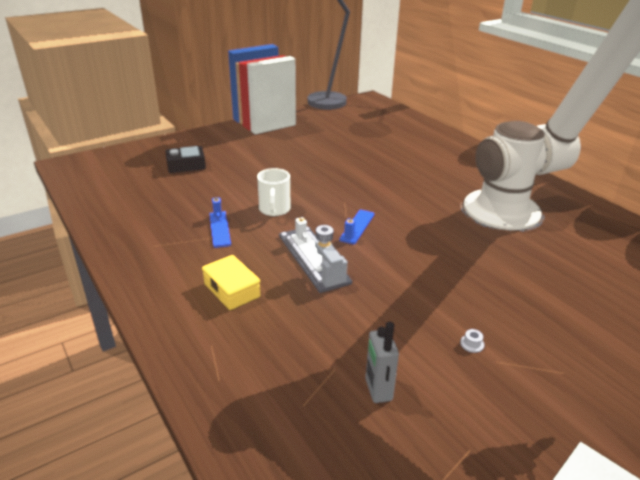

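View pics/top0.png

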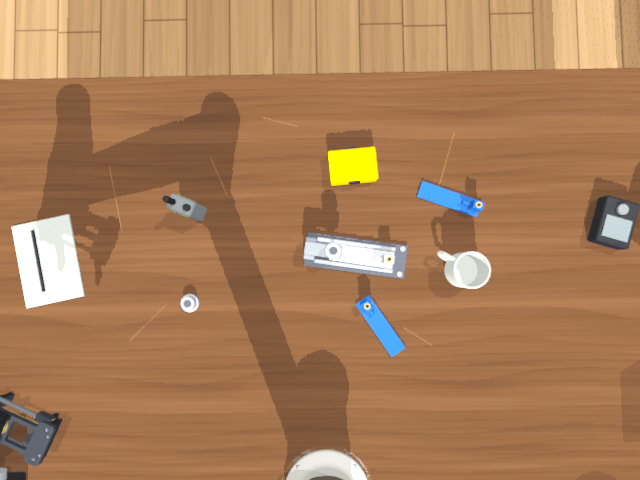

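```bash
python3 - <<'E'
import cv2
a=cv2.imread('pics/top0.png')[180:370,240:500]; cv2.imwrite('pics/top0z.png',cv2.resize(a,None,fx=3,fy=3,interpolation=2))
a=cv2.imread('pics/scene0.png')[160:340,190:450]; cv2.imwrite('pics/sc0z.png',cv2.resize(a,None,fx=3,fy=3,interpolation=2))
E
```

```text
(no output)
```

View pics/top0z.png

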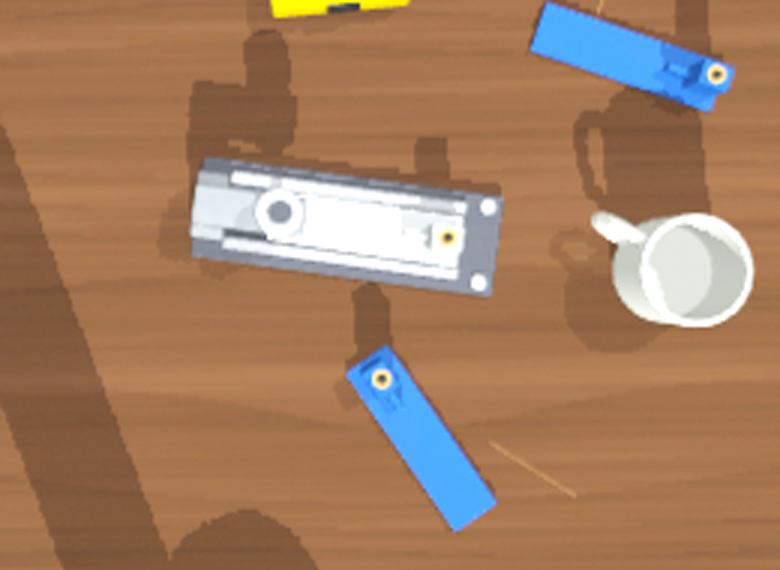

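View pics/sc0z.png

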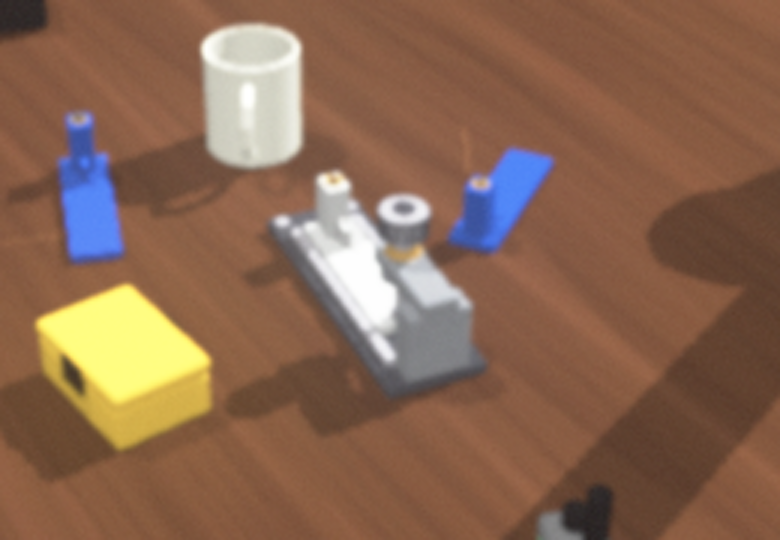

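```bash
cat >> h.py <<'E'
from scipy.optimize import least_squares
def T(p,X): # clamp->world  p=(x,y,th)
    c,s=np.cos(p[2]),np.sin(p[2]); X=np.atleast_2d(X); return np.c_[p[0]+c*X[:,0]-s*X[:,1],p[1]+s*X[:,0]+c*X[:,1],X[:,2]]
E
python3 - <<'E'
from h import *
d=imaging.capture('top'); e=imaging.capture('scene')
z=lambda l,ox,oy:np.array([[a/3+ox,b/3+oy] for a,b in l])
# top corners: left = +x clamp; 
P=np.array([[.11,-.04,.01],[-.13,-.04,.01],[-.13,.04,.01],[.11,.04,.01],[.045,0,.114]])
# clamp +x = world +y => clamp +y = world -x => image down
tp=z([(203,158),(502,197),(490,296),(190,256),(279,212)],240,180)
sp=z([(404,211)],190,160)
f=lambda p:np.r_[(proj(d,T(p,P))-tp).ravel(),(proj(e,T(p,P[4:]))-sp).ravel()]
o=least_squares(f,[.55,.0,np.pi/2],loss='soft_l1'); print(o.x,np.degrees(o.x[2]),f(o.x).round(1))
p=o.x; 
print('screw',T(p,[.045,0,.1]),)
for dd,uv in((d,z([(448,238)],240,180)[0]),(e,z([(333,180)],190,160)[0])):
    w=ray(dd,uv,.063); c,s=np.cos(p[2]),np.sin(p[2]); q=w[:2]-p[:2]; print('posttop',w,'clampframe',c*q[0]+s*q[1],-s*q[0]+c*q[1])
for q in ['mug','transceiver','battery_box','tuning_knob']:
    for x in imaging.regions_of(q,d)[:2]: print(q,round(x['p'],2),x['centre'],ray(d,x['centre'],.04).round(3))
E
```

```text
[ 0.5531336  -0.0680662   1.42628487] 81.72010371880629 [-0.3 -0.3  0.3 -0.2  0.1  0.3 -0.5  0.4 -0.3  0.4 -1.  -0.6]
screw [[ 0.559614   -0.02353526  0.1       ]]
posttop [ 0.54076411 -0.1522989   0.063     ] clampframe -0.08513600888976422 0.00011029145952924993
posttop [ 0.5367529  -0.15245608  0.063     ] clampframe -0.08586919941718842 0.004057048482459505
mug 0.92 [465.8, 267.6] [ 0.52  -0.331  0.04 ]
mug 0.55 [369.4, 257.9] [ 0.545 -0.109  0.04 ]
transceiver 0.98 [182.8, 206.7] [0.671 0.324 0.04 ]
battery_box 0.71 [353.8, 164.8] [ 0.763 -0.077  0.04 ]
tuning_knob 0.83 [187.5, 304.4] [0.444 0.313 0.04 ]
```

>>> apply_moves:
  xyz:
    - [0, 0.033, -0.034]
    - [0, 0.033, -0.034]
    - [0, 0.033, -0.034]
    - [0, 0.033, -0.034]
    - [0, 0.033, -0.034]
    - [0, 0.033, -0.034]
    - [0, 0.033, -0.034]
    - [0, 0.033, -0.034]
    - [0, 0.033, -0.034]
    - [0, 0.033, -0.034]
    - [0, 0.033, -0.034]
    - [0, 0.033, -0.034]
  twist: [0, 0, 0, 0, 0, 0, 0, 0, 0, 0, 0, 0]
  claw: [1, 1, 1, 1, 1, 1, 1, 1, 1, 1, 1, 1]

```text
time_s: 2.1
tcp_pos: [0.4732, 0.0259, 0.2378]
ee_rot: [[0.008, -0.402, -0.915], [0.005, -0.915, 0.402], [-1.0, -0.008, -0.006]]
wrist_force: [2.0, 1.1, 0.3]
gripper_width: 1.004
```

>>> apply_moves:
  xyz:
    - [0, 0, 0]
    - [0, 0, 0]
    - [0, 0, 0]
    - [0, 0, 0]
    - [0, 0, 0]
    - [0, 0, 0]
    - [0, 0, 0]
    - [0, 0, 0]
    - [0, 0, 0]
  twist: [8.2, 8.2, 8.2, 8.2, 8.2, 8.2, 8.2, 8.2, 8.2]
  claw: [1, 1, 1, 1, 1, 1, 1, 1, 1]

```text
time_s: 3.0
tcp_pos: [0.4749, 0.0176, 0.2389]
ee_rot: [[0.011, -0.982, 0.19], [0.005, 0.19, 0.982], [-1.0, -0.01, 0.007]]
wrist_force: [0.3, 0.2, -0.5]
gripper_width: 1.001
```

```bash
cat >> h.py <<'E'
def shift(target, yaw=None):
    s=r.sense(); R=s['ee_rot']; d=R.T@(np.array(target)-s['tcp_pos'])
    ya=np.degrees(np.arctan2(R[1,1],R[0,1]))
    print('tcp',s['tcp_pos'].round(4),'t',s['time_s'],'yaw',ya.round(2),'tilt',R[:,0].round(4),'toolshift',d.round(4), 'twist',None if yaw is None else round((ya-yaw+180)%360-180,2),'j6',s['joints'][5].round(1))
E
python3 - <<'E'
from h import *
shift([.5393,-.1523,.13],171.72)
d=snap('wrist','w1')
E
```

```text
tcp [0.4749 0.0176 0.2389] t 3.0 yaw 169.07 tilt [ 0.0111  0.0051 -0.9999] toolshift [ 0.1088 -0.0943 -0.1554] twist -2.65 j6 -32.7
```

View pics/w1.png

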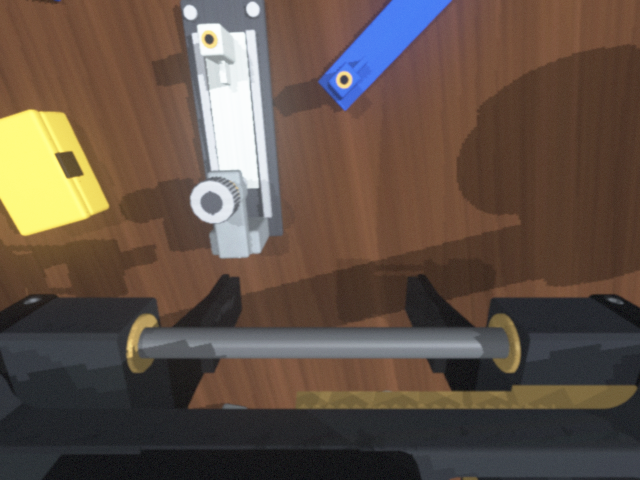

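>>> apply_moves:
  xyz:
    - [0, -0.02, -0.032]
    - [0, -0.02, -0.032]
    - [0, -0.02, -0.032]
    - [0, -0.02, -0.032]
    - [0, -0.015, -0.03]
    - [0, 0, 0]
    - [0, 0, 0]
  twist: [0, 0, 0, -1, -1, -0.6, 0]
  claw: [1, 1, 1, 1, 1, 1, 1]

```text
time_s: 3.75
tcp_pos: [0.5425, -0.1608, 0.2395]
ee_rot: [[0.014, -0.992, 0.125], [0.006, 0.125, 0.992], [-1.0, -0.013, 0.007]]
wrist_force: [-0.4, -0.2, -0.4]
gripper_width: 1.002
```

```bash

python3 - <<'E'
from h import *
shift([.5393,-.1523,.13],171.72)
d=snap('wrist','w2')
print(proj(d,T([ 0.55313,-0.06807,1.42628],[[-.085,0,.063],[-.13,.04,.01],[-.13,-.04,.01]])))
print(proj(d,r.sense()['tcp_pos']))
E
```

```text
tcp [ 0.5425 -0.1608  0.2395] t 3.75 yaw 172.81 tilt [ 0.0143  0.0057 -0.9999] toolshift [0.1095 0.0057 0.0072] twist 1.09 j6 -6.8
[[328.84457431 221.52836872]
 [366.44543976 169.09801164]
 [293.045466   167.62677204]]
[[324.35355349 306.19931459]]
```

View pics/w2.png

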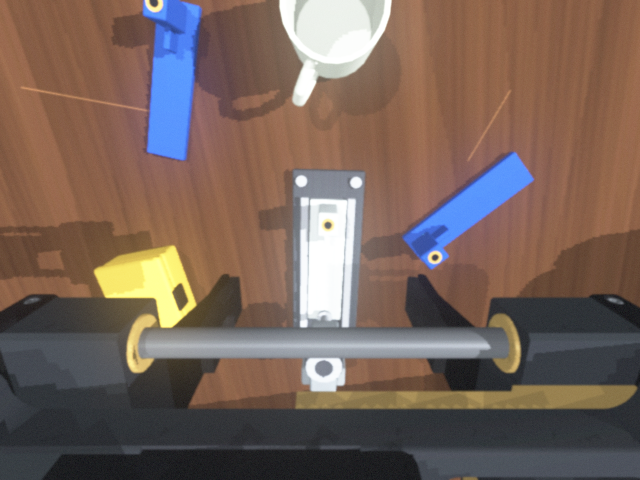

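```bash

python3 - <<'E'
from h import *
shift([.5408,-.1507,.041],171.72)
E
```

```text
tcp [ 0.5424 -0.1604  0.2395] t 3.8 yaw 172.82 tilt [ 0.0142  0.0055 -0.9999] toolshift [0.1985 0.0055 0.008 ] twist 1.1 j6 -6.8
```

>>> apply_moves:
  xyz:
    - [0.035, 0.0055, 0.008]
    - [0.035, 0, 0]
    - [0.03, 0, 0]
    - [0.02, 0, 0]
    - [0, 0, 0]
    - [0, 0, 0]
  twist: [1.1, 0, 0, 0, 0, 0]
  claw: [1, 1, 1, 1, 1, 1]

```text
time_s: 4.4
tcp_pos: [0.5405, -0.145, 0.12]
ee_rot: [[0.022, -0.991, 0.131], [0.005, 0.131, 0.991], [-1.0, -0.021, 0.008]]
wrist_force: [0.3, -0.2, 0.8]
gripper_width: 0.995
```

```bash

python3 - <<'E'
from h import *
shift([.5408,-.1507,.041],171.72)
d=snap('wrist','w3')
e=snap('scene','s3')
a=e['pixels'][160:340,190:450,::-1]; cv2.imwrite('pics/s3z.png',cv2.resize(a,None,fx=3,fy=3,interpolation=2))
E
```

```text
tcp [ 0.5405 -0.145   0.12  ] t 4.4 yaw 172.45 tilt [ 0.0218  0.0052 -0.9997] toolshift [ 0.079   0.0007 -0.0062] twist 0.73 j6 -8.7
```

View pics/w3.png

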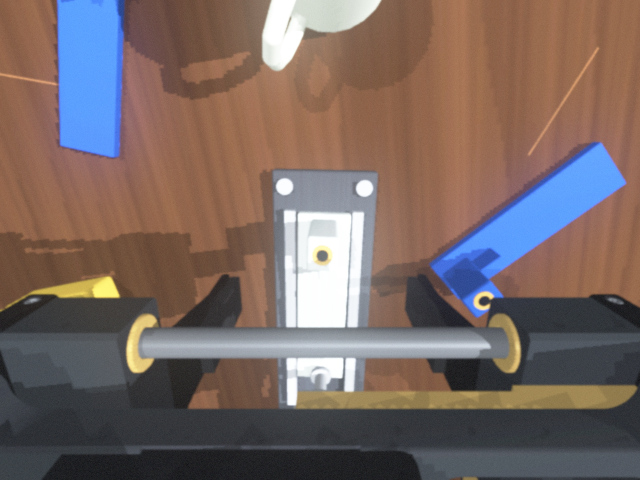

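View pics/s3z.png

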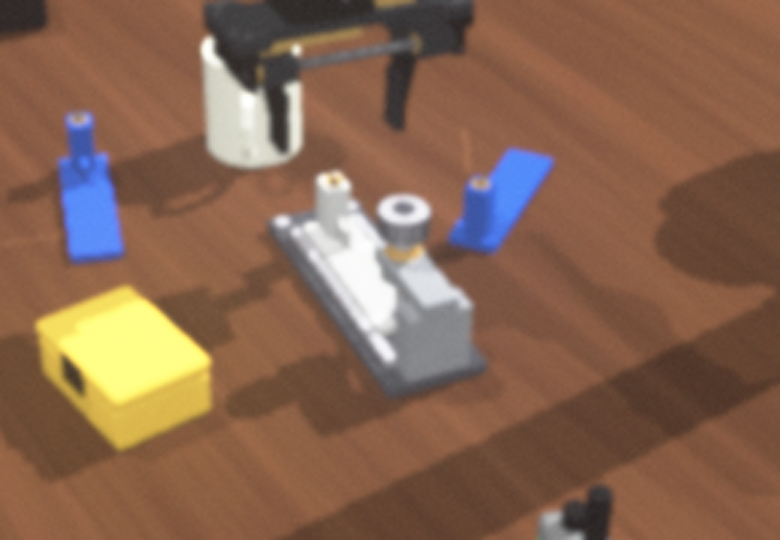

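```bash

python3 - <<'E'
from h import *
d=imaging.capture('wrist')
print(ray(d,(322,256),.063), ray(d,(285,187),.01), ray(d,(364,188),.01),proj(d,T([ 0.55313,-0.06807,1.42628],[[-.085,0,.063],[-.13,.04,.01],[-.13,-.04,.01]])))
shift([.5408,-.1507,.041],171.72)
E
```

```text
[ 0.54300188 -0.14835547  0.063     ] [ 0.56758489 -0.18685224  0.01      ] [ 0.50822126 -0.17836121  0.01      ] [[324.46926856 250.09891115]
 [380.3597471  169.03091092]
 [273.07342651 167.52316372]]
tcp [ 0.5411 -0.1455  0.1208] t 4.55 yaw 172.38 tilt [ 0.024   0.0054 -0.9997] toolshift [ 0.0797  0.0014 -0.0059] twist 0.66 j6 -8.7
```

>>> apply_moves:
  xyz:
    - [0.03, 0.0, -0.0045]
    - [0.025, 0, 0]
    - [0.015, 0, 0]
    - [0.0, 0, 0]
  twist: [0.7, 0, 0, 0]
  claw: [1, 1, 1, 1]

```text
time_s: 4.95
tcp_pos: [0.5475, -0.1497, 0.0558]
ee_rot: [[0.039, -0.989, 0.143], [0.005, 0.143, 0.99], [-0.999, -0.038, 0.01]]
wrist_force: [-0.9, -0.4, -0.1]
gripper_width: 0.999
```

```bash

python3 - <<'E'
from h import *
shift([.542,-.1495,.041],171.72)
d=snap('wrist','w4'); print(ray(d,(322,256),.063))
E
```

```text
tcp [ 0.5475 -0.1497  0.0558] t 4.95 yaw 171.75 tilt [ 0.0392  0.0046 -0.9992] toolshift [ 0.0146  0.0061 -0.0008] twist 0.03 j6 -8.9
[ 0.54406863 -0.17835501  0.063     ]
```

View pics/w4.png

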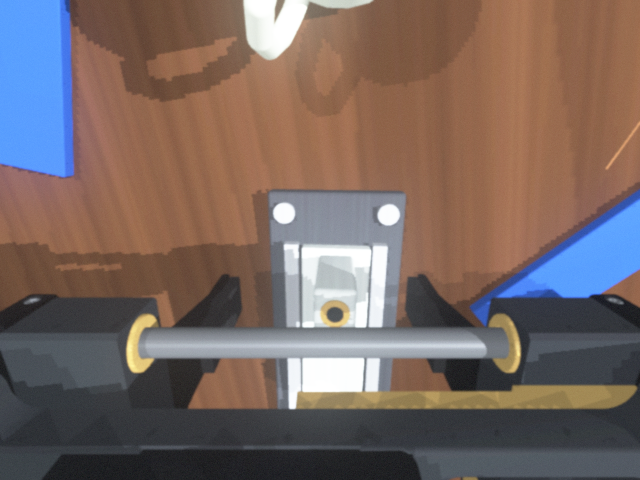

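>>> apply_moves:
  xyz:
    - [-0.02, 0.006, 0]
    - [-0.02, 0, 0]
    - [0, 0, 0]
  twist: [0, 0, 0]
  claw: [1, 1, 1]

```text
time_s: 5.3
tcp_pos: [0.5432, -0.1494, 0.1023]
ee_rot: [[0.048, -0.989, 0.141], [0.003, 0.142, 0.99], [-0.999, -0.047, 0.01]]
wrist_force: [0.7, -0.7, 0.6]
gripper_width: 1.0
```

>>> apply_moves:
  xyz:
    - [0, 0, 0]
    - [0, 0, 0]
    - [0, 0, 0]
  twist: [0, 0, 0]
  claw: [1, 1, 1]

```text
time_s: 5.6
tcp_pos: [0.544, -0.1493, 0.1042]
ee_rot: [[0.053, -0.989, 0.141], [0.004, 0.142, 0.99], [-0.999, -0.051, 0.011]]
wrist_force: [0.3, 0.5, -0.8]
gripper_width: 0.998
```

>>> apply_moves:
  xyz:
    - [0.005, 0, 0]
    - [0.005, 0, 0]
    - [0.005, 0, 0]
    - [0.005, 0, 0]
  twist: [0, 0, 0, 0]
  claw: [1, 1, 1, 1]

```text
time_s: 6.0
tcp_pos: [0.5445, -0.1492, 0.0813]
ee_rot: [[0.05, -0.989, 0.142], [0.004, 0.142, 0.99], [-0.999, -0.049, 0.011]]
wrist_force: [-0.2, -0.8, 0.5]
gripper_width: 0.996
```

```bash
cat > js.py <<'E'
from h import *
for i in range(4):
    s=r.sense(); print(s['time_s'],s['joints'].round(3),s['tcp_pos'].round(4),s['ee_rot'][:2,0].round(4),s['wrist_force'].round(2),s['moment'].round(3))
    if i<3: imaging.capture('top')
E
python3 js.py
```

```text
6.0 [  1.033  24.316 -21.314  -0.238 -41.499  -9.014] [ 0.5445 -0.1492  0.0813] [0.05   0.0037] [-0.16 -0.79  0.49] [0.066 0.026 0.025]
6.05 [  1.033  24.385 -21.372  -0.264 -41.481  -9.018] [ 0.5439 -0.1491  0.0803] [0.0481 0.0039] [-0.57  0.84 -0.43] [ 0.129  0.085 -0.011]
6.1 [  1.033  24.349 -21.342  -0.252 -41.538  -9.016] [ 0.544  -0.1492  0.0808] [0.0483 0.0038] [-0.52  0.19  0.  ] [0.045 0.067 0.024]
6.15 [  1.034  24.304 -21.303  -0.236 -41.551  -9.016] [ 0.5444 -0.1492  0.0815] [0.0495 0.0036] [0.24 0.37 0.3 ] [0.048 0.073 0.056]
```

>>> apply_moves:
  xyz:
    - [0, 0, 0]
  twist: [0]
  claw: [1]

```text
time_s: 6.25
tcp_pos: [0.5446, -0.1493, 0.0815]
ee_rot: [[0.05, -0.989, 0.141], [0.003, 0.142, 0.99], [-0.999, -0.049, 0.01]]
wrist_force: [0.6, 0.1, -0.2]
gripper_width: 0.995
```

```bash
python3 js.py
```

```text
6.25 [  1.032  24.314 -21.29   -0.223 -41.548  -9.018] [ 0.5446 -0.1493  0.0815] [0.0497 0.0035] [ 0.59  0.06 -0.21] [0.109 0.017 0.013]
6.3 [  1.032  24.312 -21.293  -0.23  -41.555  -9.017] [ 0.5445 -0.1492  0.0815] [0.0495 0.0036] [ 0.38 -0.26 -0.17] [ 0.083  0.067 -0.036]
6.35 [  1.033  24.299 -21.292  -0.232 -41.554  -9.016] [ 0.5445 -0.1492  0.0816] [0.0498 0.0036] [ 0.45 -0.02 -0.08] [ 0.02   0.011 -0.003]
6.4 [  1.034  24.29  -21.29   -0.232 -41.552  -9.015] [ 0.5445 -0.1492  0.0817] [0.05   0.0036] [-0.98  0.19 -0.42] [0.054 0.078 0.03 ]
```

>>> apply_moves:
  xyz:
    - [0, 0, 0]
    - [0, 0, 0]
    - [0, 0, 0]
    - [0, 0, 0]
  twist: [0, 0, 0, 0]
  claw: [1, 1, 1, 1]

```text
time_s: 6.8
tcp_pos: [0.5449, -0.1492, 0.0825]
ee_rot: [[0.052, -0.989, 0.141], [0.004, 0.142, 0.99], [-0.999, -0.051, 0.011]]
wrist_force: [0.9, -0.5, 0.8]
gripper_width: 1.0
```

```bash
python3 js.py
```

```text
6.8 [  1.035  24.224 -21.264  -0.228 -41.555  -9.019] [ 0.5449 -0.1492  0.0825] [0.0515 0.0036] [ 0.85 -0.47  0.77] [ 0.091  0.037 -0.027]
6.85 [  1.032  24.226 -21.266  -0.229 -41.556  -9.019] [ 0.5449 -0.1492  0.0824] [0.0514 0.0036] [-0.06 -0.66 -0.32] [0.072 0.104 0.007]
6.9 [  1.032  24.23  -21.265  -0.229 -41.555  -9.016] [ 0.5449 -0.1492  0.0824] [0.0514 0.0036] [-0.46  0.06  0.26] [0.042 0.036 0.02 ]
6.95 [  1.034  24.235 -21.267  -0.229 -41.555  -9.017] [ 0.5449 -0.1492  0.0823] [0.0513 0.0036] [ 0.04  0.25 -0.81] [ 0.086  0.051 -0.02 ]
```

>>> apply_moves:
  xyz:
    - [-0.005, 0, 0]
    - [-0.005, 0, 0]
    - [-0.005, 0, 0]
    - [-0.005, 0, 0]
  twist: [0, 0, 0, 0]
  claw: [1, 1, 1, 1]

```text
time_s: 7.35
tcp_pos: [0.5435, -0.1493, 0.1034]
ee_rot: [[0.05, -0.989, 0.142], [0.004, 0.142, 0.99], [-0.999, -0.049, 0.011]]
wrist_force: [-0.1, -0.2, 0.3]
gripper_width: 1.0
```

```bash
python3 js.py
```

```text
7.35 [  1.026  22.558 -20.195  -0.218 -44.37   -9.026] [ 0.5435 -0.1493  0.1034] [0.0501 0.0036] [-0.13 -0.24  0.32] [0.142 0.049 0.032]
7.4 [  1.025  22.491 -20.138  -0.192 -44.388  -9.025] [ 0.5441 -0.1494  0.1044] [0.052  0.0033] [-0.62 -0.12  0.69] [ 0.098 -0.055  0.011]
7.45 [  1.027  22.521 -20.163  -0.205 -44.33   -9.025] [ 0.5441 -0.1493  0.104 ] [0.0521 0.0034] [-0.08 -0.26 -0.8 ] [ 0.041  0.001 -0.013]
7.5 [  1.025  22.553 -20.202  -0.218 -44.315  -9.024] [ 0.5437 -0.1493  0.1034] [0.0511 0.0036] [-0.22 -0.17 -0.29] [ 0.112  0.02  -0.02 ]
```

>>> apply_moves:
  xyz:
    - [0.02, 0, 0]
  twist: [0]
  claw: [1]

```text
time_s: 7.6
tcp_pos: [0.5468, -0.1493, 0.0858]
ee_rot: [[0.057, -0.988, 0.141], [0.003, 0.141, 0.99], [-0.998, -0.056, 0.011]]
wrist_force: [0.7, 0.2, -0.6]
gripper_width: 1.003
```

```bash
python3 js.py
```

```text
7.6 [  1.035  23.981 -21.082  -0.182 -41.639  -9.017] [ 0.5468 -0.1493  0.0858] [0.0575 0.0031] [ 0.69  0.2  -0.64] [ 0.035  0.006 -0.047]
7.65 [  1.036  24.304 -21.37   -0.307 -41.544  -9.018] [ 0.5436 -0.149   0.081 ] [0.0485 0.0044] [-0.96  0.25 -2.26] [0.142 0.205 0.012]
7.7 [  1.032  24.268 -21.357  -0.291 -41.725  -9.022] [ 0.5429 -0.1491  0.0814] [0.0462 0.0042] [-0.48  0.37 -0.17] [ 0.026  0.132 -0.035]
7.75 [  1.031  24.213 -21.283  -0.245 -41.765  -9.018] [ 0.5436 -0.1492  0.0824] [0.0477 0.0037] [0.5  0.18 0.75] [0.071 0.072 0.02 ]
```

>>> apply_moves:
  xyz:
    - [-0.03, 0, 0]
  twist: [0]
  claw: [1]

```text
time_s: 7.85
tcp_pos: [0.5394, -0.1491, 0.1091]
ee_rot: [[0.038, -0.989, 0.143], [0.004, 0.143, 0.99], [-0.999, -0.037, 0.01]]
wrist_force: [0.3, 0.3, 0.6]
gripper_width: 0.998
```

```bash
python3 js.py
```

```text
7.85 [  1.024  22.086 -19.884  -0.288 -45.833  -9.034] [ 0.5394 -0.1491  0.1091] [0.0383 0.0043] [0.31 0.29 0.64] [ 0.085 -0.008  0.005]
7.9 [  1.017  21.601 -19.443  -0.096 -46.001  -9.033] [ 0.5437 -0.1498  0.1166] [0.0515 0.0021] [0.94 0.61 3.92] [ 0.03  -0.164  0.065]
7.95 [  1.022  21.639 -19.461  -0.118 -45.758  -9.031] [ 0.5447 -0.1497  0.1161] [0.0548 0.0024] [ 0.54 -1.28  1.05] [ 0.074 -0.109 -0.023]
8.0 [  1.022  21.708 -19.569  -0.187 -45.706  -9.032] [ 0.5437 -0.1494  0.1147] [0.0526 0.0033] [-0.4   0.04 -0.68] [ 0.061  0.054 -0.011]
```

>>> apply_moves:
  xyz:
    - [-0.035, 0, 0]
    - [0, 0, 0]
  twist: [0, 0]
  claw: [1, 1]

```text
time_s: 8.2
tcp_pos: [0.5416, -0.1496, 0.1506]
ee_rot: [[0.052, -0.989, 0.141], [0.003, 0.141, 0.99], [-0.999, -0.051, 0.01]]
wrist_force: [0.8, 0.4, 0.8]
gripper_width: 0.999
```

```bash
python3 js.py
```

```text
8.2 [  1.014  19.147 -17.41   -0.167 -50.488  -9.041] [ 0.5416 -0.1496  0.1506] [0.0515 0.0032] [0.78 0.35 0.83] [ 0.048 -0.061 -0.032]
8.25 [  1.014  19.296 -17.64   -0.3   -50.462  -9.043] [ 0.5393 -0.1491  0.1475] [0.0453 0.0048] [-0.71  0.22 -0.38] [ 0.091  0.133 -0.035]
8.3 [  1.014  19.369 -17.748  -0.333 -50.45   -9.046] [ 0.5383 -0.149   0.1461] [0.0424 0.0052] [-0.05  0.02 -0.3 ] [0.112 0.105 0.01 ]
8.35 [  1.012  19.419 -17.793  -0.33  -50.437  -9.044] [ 0.5379 -0.149   0.1453] [0.0409 0.0052] [-0.83  0.27 -1.03] [0.036 0.071 0.02 ]
```

>>> apply_moves:
  xyz:
    - [0.045, 0, 0]
  twist: [0]
  claw: [1]

```text
time_s: 8.45
tcp_pos: [0.5443, -0.1492, 0.105]
ee_rot: [[0.054, -0.988, 0.141], [0.004, 0.142, 0.99], [-0.999, -0.053, 0.011]]
wrist_force: [1.4, 0.6, -0.9]
gripper_width: 1.004
```

```bash
python3 js.py
```

```text
8.45 [  1.034  22.416 -20.158  -0.226 -44.305  -9.013] [ 0.5443 -0.1492  0.105 ] [0.0544 0.0037] [ 1.44  0.63 -0.91] [ 0.094 -0.097  0.026]
8.5 [  1.04   23.125 -20.898  -0.549 -44.109  -9.015] [ 0.5364 -0.1481  0.0936] [0.0325 0.0073] [-2.5   0.33 -5.72] [ 0.201  0.397 -0.033]
8.55 [  1.034  23.035 -20.842  -0.51  -44.53   -9.021] [ 0.535  -0.1483  0.0947] [0.0277 0.0067] [-2.02 -0.48 -0.8 ] [0.082 0.201 0.037]
8.6 [  1.032  22.896 -20.645  -0.394 -44.612  -9.019] [ 0.537  -0.1487  0.0973] [0.0321 0.0054] [ 0.4  -0.06  0.71] [ 0.056 -0.018 -0.021]
```

>>> apply_moves:
  xyz:
    - [-0.045, 0, 0]
    - [0, 0, 0]
  twist: [0, 0]
  claw: [1, 1]

```text
time_s: 8.8
tcp_pos: [0.536, -0.1496, 0.1441]
ee_rot: [[0.029, -0.989, 0.142], [0.003, 0.142, 0.99], [-1.0, -0.029, 0.008]]
wrist_force: [0.1, -0.9, 0.4]
gripper_width: 1.0
```

```bash
python3 js.py
```

```text
8.8 [  1.009  19.619 -17.719  -0.21  -50.978  -9.05 ] [ 0.536  -0.1496  0.1441] [0.0293 0.0034] [ 0.13 -0.91  0.36] [ 0.068 -0.198  0.028]
8.85 [  1.009  19.772 -17.961  -0.356 -50.933  -9.054] [ 0.5336 -0.149   0.1409] [0.0232 0.0052] [-0.66 -0.28 -1.29] [ 0.052  0.066 -0.032]
8.9 [  1.009  19.837 -18.087  -0.406 -50.895  -9.052] [ 0.5325 -0.1488  0.1394] [0.0205 0.0059] [ 1.12 -0.01 -0.47] [ 0.045  0.006 -0.008]
8.95 [  1.009  19.885 -18.153  -0.417 -50.868  -9.05 ] [ 0.5319 -0.1488  0.1386] [0.019 0.006] [ 0.09 -0.81 -0.64] [0.077 0.06  0.036]
```

>>> apply_moves:
  xyz:
    - [0.045, 0, 0]
  twist: [0]
  claw: [1]

```text
time_s: 9.05
tcp_pos: [0.5379, -0.149, 0.0991]
ee_rot: [[0.034, -0.989, 0.142], [0.004, 0.143, 0.99], [-0.999, -0.033, 0.009]]
wrist_force: [2.1, 0.5, -0.4]
gripper_width: 0.999
```

```bash
python3 js.py
```

```text
9.05 [  1.037  22.797 -20.525  -0.302 -44.732  -9.015] [ 0.5379 -0.149   0.0991] [0.0339 0.0043] [ 2.06  0.51 -0.42] [ 0.066 -0.216 -0.011]
9.1 [  1.042  23.488 -21.25   -0.617 -44.528  -9.016] [ 0.5301 -0.148   0.0881] [0.0127 0.0078] [-2.1  -0.22 -6.12] [ 0.16   0.367 -0.031]
9.15 [  1.035  23.406 -21.203  -0.581 -44.938  -9.025] [ 0.5286 -0.1482  0.0892] [0.0078 0.0073] [-0.52  0.56 -1.22] [ 0.107  0.132 -0.002]
9.2 [  1.035  23.284 -21.024  -0.47  -45.018  -9.021] [ 0.5304 -0.1485  0.0915] [0.0117 0.006 ] [0.76 0.62 0.14] [ 0.079 -0.032 -0.031]
```

>>> apply_moves:
  xyz:
    - [-0.035, 0, 0]
    - [0, 0, 0]
  twist: [0, 0]
  claw: [1, 1]

```text
time_s: 9.4
tcp_pos: [0.5307, -0.1494, 0.129]
ee_rot: [[0.01, -0.99, 0.143], [0.004, 0.143, 0.99], [-1.0, -0.01, 0.005]]
wrist_force: [2.4, 0.3, 0.2]
gripper_width: 0.995
```

```bash
python3 js.py;  python3 - <<'E'
from h import *
shift([.542,-.1495,.041],171.72)
E
```

```text
9.4 [  1.01   20.632 -18.671  -0.283 -50.098  -9.048] [ 0.5307 -0.1494  0.129 ] [0.0104 0.004 ] [2.4  0.3  0.18] [ 0.028 -0.194 -0.   ]
9.45 [  1.014  20.746 -18.858  -0.401 -50.05   -9.05 ] [ 0.5289 -0.1489  0.1267] [0.0059 0.0055] [ 0.38 -0.84 -0.16] [0.085 0.028 0.013]
9.5 [  1.013  20.81  -18.967  -0.448 -50.007  -9.051] [ 0.5279 -0.1487  0.1254] [0.0037 0.006 ] [-0.84  1.11 -0.1 ] [ 0.079 -0.009 -0.033]
9.55 [  1.012  20.856 -19.032  -0.462 -49.983  -9.053] [ 0.5273 -0.1487  0.1245] [0.0021 0.0062] [ 0.12  0.7  -0.2 ] [ 0.039 -0.04  -0.07 ]
tcp [ 0.5273 -0.1487  0.1245] t 9.55 yaw 171.66 tilt [ 0.0021  0.0062 -1.    ] toolshift [ 0.0836 -0.0146  0.0008] twist -0.06 j6 -9.1
```

>>> apply_moves:
  xyz:
    - [0.005, -0.005, 0]
    - [0.005, -0.005, 0]
    - [0.006, -0.005, 0]
    - [0.006, 0, 0]
    - [0.006, 0, 0]
    - [0.006, 0, 0]
    - [0.006, 0, 0]
  twist: [0, 0, 0, 0, 0, 0, 0]
  claw: [1, 1, 1, 1, 1, 1, 1]

```text
time_s: 10.25
tcp_pos: [0.5429, -0.1509, 0.0801]
ee_rot: [[-0.001, -0.989, 0.145], [0.006, 0.145, 0.989], [-1.0, 0.002, 0.006]]
wrist_force: [-0.4, 0.9, -1.7]
gripper_width: 0.998
```

```bash
python3 js.py;  python3 - <<'E'
from h import *
shift([.542,-.1495,.041],171.72)
d=snap('wrist','w5')
E
```

```text
10.25 [  0.752  25.448 -19.345  -0.481 -45.253  -8.743] [ 0.5429 -0.1509  0.0801] [-0.0009  0.006 ] [-0.42  0.92 -1.69] [ 0.018 -0.07   0.007]
10.3 [  0.751  25.521 -19.42   -0.512 -45.236  -8.745] [ 0.5421 -0.1508  0.079 ] [-0.0032  0.0063] [ 0.22 -0.21 -0.21] [ 0.068 -0.013  0.048]
10.35 [  0.751  25.478 -19.383  -0.498 -45.301  -8.745] [ 0.5422 -0.1509  0.0796] [-0.0029  0.0061] [-0.36 -0.12  0.32] [ 0.05  -0.035 -0.015]
10.4 [  0.75   25.431 -19.336  -0.476 -45.318  -8.744] [ 0.5427 -0.151   0.0803] [-0.0015  0.0059] [0.69 0.2  0.15] [ 0.084 -0.145 -0.027]
tcp [ 0.5427 -0.151   0.0803] t 10.4 yaw 171.67 tilt [-0.0015  0.0059 -1.    ] toolshift [0.0393 0.0008 0.0011] twist -0.05 j6 -8.7
```

View pics/w5.png

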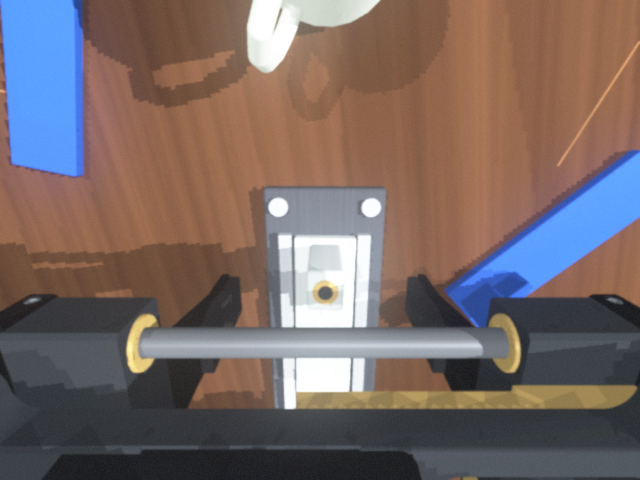

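>>> apply_moves:
  xyz:
    - [0.006, 0, 0.001]
    - [0.006, 0, 0]
    - [0.006, 0, 0]
    - [0.006, 0, 0]
    - [0.006, 0, 0]
    - [0.006, 0, 0]
  twist: [0, 0, 0, 0, 0, 0]
  claw: [1, 1, 1, 1, 1, 1]

```text
time_s: 11.05
tcp_pos: [0.5445, -0.1497, 0.0437]
ee_rot: [[0.004, -0.99, 0.144], [0.006, 0.144, 0.99], [-1.0, -0.003, 0.006]]
wrist_force: [0.1, -0.1, -0.5]
gripper_width: 1.002
```

```bash
python3 - <<'E'
from h import *
d=snap('wrist','w6'); print(ray(d,(325,345),.063))
e=snap('top','t6'); a=e['pixels'][180:370,240:500,::-1]; cv2.imwrite('pics/t6z.png',cv2.resize(a,None,fx=3,fy=3,interpolation=2))
shift([.542,-.1495,.041],171.72)
E
python3 js.py
```

```text
[ 0.54528726 -0.14119279  0.063     ]
tcp [ 0.5437 -0.1496  0.0431] t 11.15 yaw 171.68 tilt [ 0.0014  0.0058 -1.    ] toolshift [ 0.0021  0.0017 -0.0001] twist -0.04 j6 -8.8
11.15 [  0.895  28.378 -21.206  -0.511 -40.333  -8.821] [ 0.5437 -0.1496  0.0431] [0.0014 0.0058] [-0.85 -0.22  0.37] [ 0.036 -0.002  0.013]
11.2 [  0.896  28.339 -21.167  -0.493 -40.349  -8.819] [ 0.5442 -0.1497  0.0437] [0.0025 0.0056] [-0.61  0.17 -0.5 ] [ 0.089 -0.042 -0.008]
11.25 [  0.893  28.306 -21.139  -0.484 -40.351  -8.82 ] [ 0.5445 -0.1497  0.0441] [0.0035 0.0055] [ 0.09 -0.34  0.37] [ 0.047 -0.075 -0.032]
11.3 [  0.894  28.282 -21.126  -0.481 -40.354  -8.819] [ 0.5447 -0.1497  0.0444] [0.0041 0.0055] [ 0.82 -0.32 -0.02] [ 0.045 -0.026 -0.026]
```

View pics/w6.png

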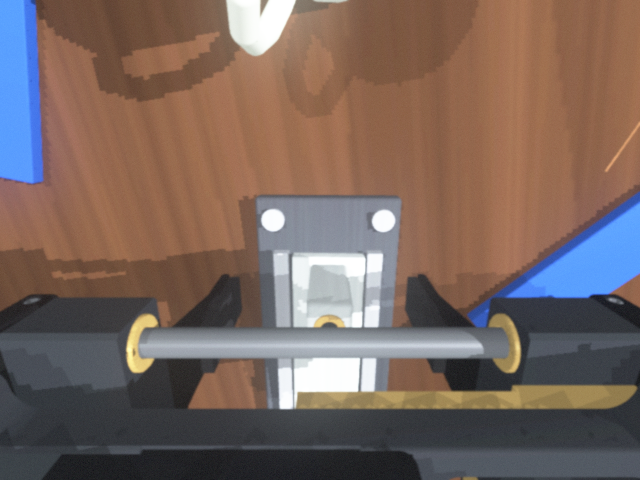

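>>> apply_moves:
  xyz:
    - [0.002, 0.002, 0]
    - [0, 0, 0]
    - [0, 0, 0]
    - [0, 0, 0]
    - [0, 0, 0]
    - [0, 0, 0]
  twist: [0, 0, 0, 0, 0, 0]
  claw: [0.5, 0.35, 0.3, 0.28, 0.26, 0.26]

```text
time_s: 11.9
tcp_pos: [0.5433, -0.1495, 0.0435]
ee_rot: [[0.007, -0.99, 0.144], [0.005, 0.144, 0.99], [-1.0, -0.006, 0.006]]
wrist_force: [-0.5, -0.1, -0.3]
gripper_width: 0.538
```

```bash
python3 js.py
```

```text
11.9 [  0.929  28.203 -21.484  -0.475 -39.926  -8.854] [ 0.5433 -0.1495  0.0435] [0.0067 0.0054] [-0.53 -0.12 -0.31] [ 0.087 -0.046  0.077]
11.95 [  0.929  28.204 -21.481  -0.474 -39.922  -8.855] [ 0.5434 -0.1495  0.0435] [0.0068 0.0054] [ 0.64 -0.29  0.1 ] [ 0.082 -0.061  0.012]
12.0 [  0.929  28.205 -21.484  -0.478 -39.922  -8.854] [ 0.5433 -0.1494  0.0435] [0.0067 0.0055] [-0.02 -0.78  0.37] [ 0.098 -0.006 -0.024]
12.05 [  0.931  28.208 -21.485  -0.477 -39.924  -8.853] [ 0.5433 -0.1494  0.0434] [0.0066 0.0055] [-0.03 -0.43  0.33] [ 0.082 -0.082  0.024]
```

>>> apply_moves:
  xyz:
    - [0, 0.001, 0]
    - [0, 0, 0]
    - [0, 0, 0]
    - [0, 0, 0]
    - [0, 0, 0]
    - [0, 0, 0]
    - [0, 0, 0]
  twist: [0, 0, 0, 0, 0, 0, 0]
  claw: [0.2, 0.2, 0.2, 0.2, 0.2, 0.2, 0.2]

```text
time_s: 12.75
tcp_pos: [0.5422, -0.1493, 0.0434]
ee_rot: [[0.006, -0.99, 0.144], [0.005, 0.144, 0.99], [-1.0, -0.006, 0.006]]
wrist_force: [-0.8, 0.6, 0.4]
gripper_width: 0.227
```

```bash
python3 js.py; python3 -c "
from h import *
s=r.sense();print(s['gripper_width'])
snap('wrist','w7')"
```

```text
12.75 [  0.951  28.134 -21.639  -0.468 -39.856  -8.86 ] [ 0.5422 -0.1493  0.0434] [0.0064 0.0053] [-0.77  0.62  0.43] [ 0.066 -0.039 -0.043]
12.8 [  0.951  28.132 -21.641  -0.468 -39.858  -8.861] [ 0.5422 -0.1493  0.0434] [0.0064 0.0053] [ 0.17 -0.91 -0.79] [ 0.059 -0.015  0.021]
12.85 [  0.951  28.133 -21.641  -0.47  -39.855  -8.861] [ 0.5422 -0.1493  0.0434] [0.0064 0.0054] [ 0.49 -0.04  0.02] [ 0.046  0.03  -0.012]
12.9 [  0.953  28.132 -21.639  -0.469 -39.855  -8.862] [ 0.5422 -0.1493  0.0434] [0.0064 0.0054] [-0.12  0.17  0.34] [ 0.039 -0.022  0.051]
0.2286848923953756
```

View pics/w7.png

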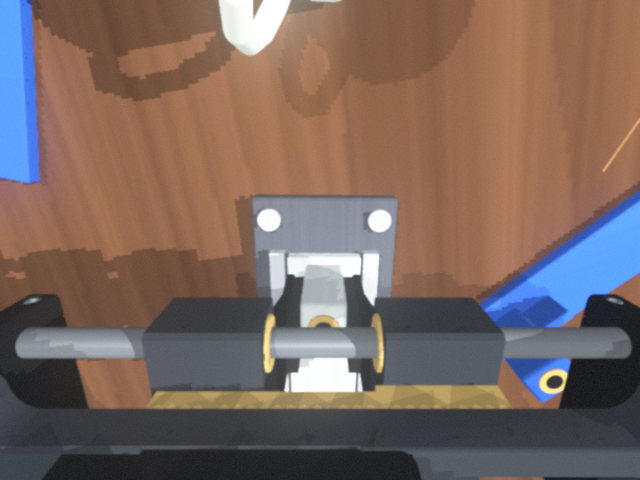

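>>> apply_moves:
  xyz:
    - [0, 0, 0.003]
    - [0, 0, 0.004]
    - [0, 0, 0.004]
    - [0, 0, 0.004]
    - [0, 0, 0.003]
    - [0, 0, 0.002]
  twist: [0, 0, 0, 0, 0, 0]
  claw: [0.2, 0.2, 0.2, 0.2, 0.2, 0.2]

```text
time_s: 13.55
tcp_pos: [0.5447, -0.1285, 0.0434]
ee_rot: [[0.005, -0.99, 0.144], [0.005, 0.144, 0.99], [-1.0, -0.004, 0.005]]
wrist_force: [-0.8, -0.8, 0.2]
gripper_width: 0.228
```

```bash
python3 js.py
```

```text
13.55 [  3.182  27.956 -22.026  -0.396 -39.711 -11.158] [ 0.5447 -0.1285  0.0434] [0.0051 0.0047] [-0.77 -0.78  0.22] [-0.282 -0.016 -0.007]
13.6 [  3.206  27.955 -22.02   -0.413 -39.709 -11.16 ] [ 0.5448 -0.1282  0.0434] [0.0052 0.0049] [ 0.52 -0.02  0.06] [0.323 0.14  0.003]
13.65 [  3.193  27.953 -22.015  -0.432 -39.71  -11.144] [ 0.5448 -0.1282  0.0434] [0.0054 0.0051] [0.42 0.96 0.04] [0.44  0.048 0.014]
13.7 [  3.183  27.952 -22.011  -0.436 -39.711 -11.135] [ 0.5448 -0.1283  0.0434] [0.0054 0.0052] [-0.44  1.29  0.94] [0.501 0.108 0.002]
```

Moved 21 mm (post y −0.1493 → −0.1283). Continue in small steps.

>>> apply_moves:
  xyz:
    - [0, 0, 0.0015]
    - [0, 0, 0.0015]
    - [0, 0, 0.0015]
    - [0, 0, 0.0015]
  twist: [0, 0, 0, 0]
  claw: [0.2, 0.2, 0.2, 0.2]

```text
time_s: 14.1
tcp_pos: [0.5456, -0.1226, 0.0434]
ee_rot: [[0.005, -0.989, 0.145], [0.005, 0.145, 0.989], [-1.0, -0.004, 0.005]]
wrist_force: [-0.4, -1.3, 0.2]
gripper_width: 0.227
```

```bash
python3 js.py; python3 - <<'E'
from h import *
e=snap('scene','s8'); a=e['pixels'][190:310,240:400,::-1]; cv2.imwrite('pics/s8z.png',cv2.resize(a,None,fx=5,fy=5,interpolation=2))
E
```

```text
14.1 [  3.803  27.917 -22.101  -0.388 -39.679 -11.816] [ 0.5456 -0.1226  0.0434] [0.005  0.0047] [-0.39 -1.33  0.2 ] [-0.281  0.074 -0.02 ]
14.15 [  3.821  27.916 -22.104  -0.395 -39.677 -11.821] [ 0.5456 -0.1224  0.0434] [0.005  0.0047] [ 0.7  -0.83  0.04] [-0.17   0.018  0.022]
14.2 [  3.817  27.916 -22.101  -0.403 -39.678 -11.81 ] [ 0.5456 -0.1224  0.0434] [0.005  0.0048] [-1.26 -1.    0.85] [0.062 0.081 0.014]
14.25 [  3.812  27.915 -22.098  -0.409 -39.677 -11.805] [ 0.5456 -0.1225  0.0434] [0.0051 0.0049] [-0.3  -0.04  0.22] [-0.005  0.073  0.01 ]
```

View pics/s8z.png

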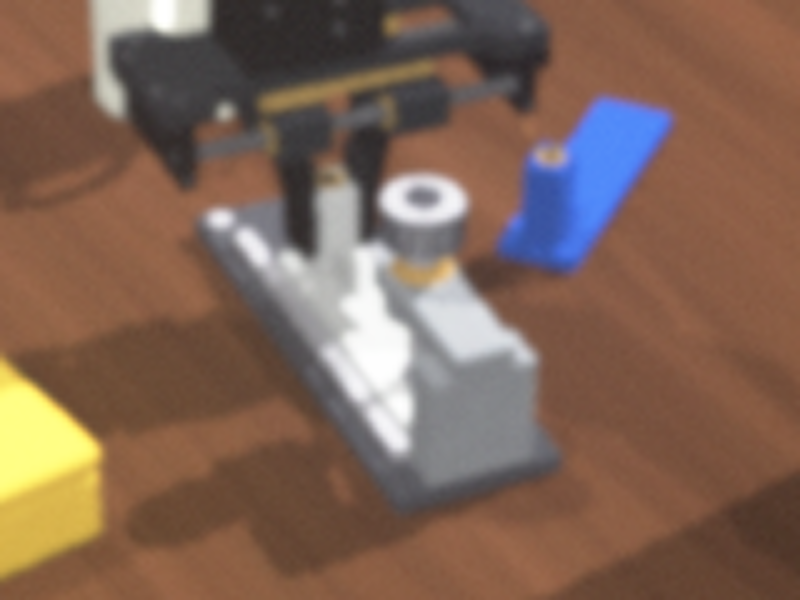

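>>> apply_moves:
  xyz:
    - [0, 0, 0.001]
    - [0, 0, 0.001]
    - [0, 0, 0.001]
  twist: [0, 0, 0]
  claw: [0.2, 0.2, 0.2]

```text
time_s: 14.6
tcp_pos: [0.546, -0.1196, 0.0434]
ee_rot: [[0.005, -0.989, 0.145], [0.005, 0.145, 0.989], [-1.0, -0.004, 0.005]]
wrist_force: [0.1, -0.9, 0.2]
gripper_width: 0.227
```

>>> apply_moves:
  xyz:
    - [0, 0, 0.001]
    - [0, 0, 0.001]
  twist: [0, 0]
  claw: [0.2, 0.2]

```text
time_s: 14.8
tcp_pos: [0.5463, -0.1175, 0.0434]
ee_rot: [[0.005, -0.989, 0.145], [0.005, 0.145, 0.989], [-1.0, -0.004, 0.005]]
wrist_force: [0.4, -0.9, -0.1]
gripper_width: 0.229
```

>>> apply_moves:
  xyz:
    - [0, 0, 0.001]
    - [0, 0, 0.001]
  twist: [0, 0]
  claw: [0.2, 0.2]

```text
time_s: 15.0
tcp_pos: [0.5465, -0.1158, 0.0435]
ee_rot: [[0.004, -0.99, 0.144], [0.004, 0.144, 0.99], [-1.0, -0.004, 0.005]]
wrist_force: [-0.2, -6.8, 0.1]
gripper_width: 0.231
```

```bash
python3 js.py
```

```text
15.0 [  4.547  27.876 -22.195  -0.325 -39.656 -12.604] [ 0.5465 -0.1158  0.0435] [0.0045 0.004 ] [-0.22 -6.77  0.11] [-1.937  0.086 -0.074]
15.05 [  4.543  27.875 -22.195  -0.315 -39.654 -12.611] [ 0.5465 -0.1159  0.0435] [0.0045 0.0039] [-1.17 -3.9  -0.05] [-1.093  0.008  0.049]
15.1 [  4.535  27.879 -22.194  -0.333 -39.648 -12.601] [ 0.5465 -0.1159  0.0434] [0.0046 0.0041] [-1.02 -4.05 -0.82] [-1.076  0.023 -0.053]
15.15 [  4.533  27.879 -22.194  -0.344 -39.644 -12.597] [ 0.5464 -0.1159  0.0434] [0.0046 0.0042] [ 0.14 -4.88  0.52] [-1.066 -0.011  0.013]
```

>>> apply_moves:
  xyz:
    - [0, 0, 0.001]
    - [0, 0, 0.001]
  twist: [0, 0]
  claw: [0.2, 0.2]

```text
time_s: 15.35
tcp_pos: [0.5464, -0.1157, 0.0437]
ee_rot: [[0.004, -0.989, 0.145], [0.002, 0.145, 0.989], [-1.0, -0.003, 0.002]]
wrist_force: [-0.8, -7.1, 0.7]
gripper_width: 0.229
```

```bash
python3 js.py
```

```text
15.35 [  4.617  27.864 -22.241  -0.152 -39.68  -12.828] [ 0.5464 -0.1157  0.0437] [0.0036 0.002 ] [-0.84 -7.06  0.67] [-2.009  0.017 -0.033]
15.4 [  4.615  27.86  -22.241  -0.146 -39.682 -12.828] [ 0.5464 -0.1157  0.0437] [0.0037 0.0019] [ 0.33 -7.25 -0.08] [-1.964 -0.024 -0.011]
15.45 [  4.612  27.859 -22.243  -0.154 -39.681 -12.825] [ 0.5464 -0.1157  0.0437] [0.0036 0.002 ] [ 0.14 -7.52 -0.06] [-1.916  0.009 -0.017]
15.5 [  4.613  27.863 -22.24   -0.16  -39.677 -12.822] [ 0.5464 -0.1157  0.0437] [0.0037 0.0021] [-0.72 -6.92  1.15] [-1.931e+00  1.000e-03  3.500e-02]
```

>>> apply_moves:
  xyz:
    - [0, 0, 0]
    - [0, 0, 0]
    - [0, 0, 0]
    - [0, 0, 0]
  twist: [0, 0, 0, 0]
  claw: [0.7, 0.7, 0.7, 0.7]

```text
time_s: 15.9
tcp_pos: [0.5472, -0.1146, 0.0438]
ee_rot: [[0.006, -0.989, 0.145], [0.004, 0.146, 0.989], [-1.0, -0.005, 0.004]]
wrist_force: [0.1, -0.3, -0.8]
gripper_width: 0.503
```

```bash
python3 js.py; python3 -c "
from h import *
d=snap('wrist','w9')
e=snap('scene','s9'); a=e['pixels'][190:310,240:400,::-1]; cv2.imwrite('pics/s9z.png',cv2.resize(a,None,fx=5,fy=5,interpolation=2))
print(r.sense()['gripper_width'])"
```

```text
15.9 [  4.685  27.847 -22.186  -0.287 -39.617 -12.831] [ 0.5472 -0.1146  0.0438] [0.0058 0.0037] [ 0.1  -0.29 -0.79] [ 0.022 -0.054  0.018]
15.95 [  4.687  27.847 -22.185  -0.283 -39.619 -12.832] [ 0.5472 -0.1145  0.0438] [0.0058 0.0036] [ 0.03 -0.81 -0.43] [ 0.053 -0.08   0.032]
16.0 [  4.681  27.848 -22.19   -0.275 -39.621 -12.831] [ 0.5471 -0.1146  0.0438] [0.0057 0.0035] [-0.11 -0.24 -0.03] [ 0.074 -0.037 -0.042]
16.05 [  4.676  27.85  -22.194  -0.274 -39.625 -12.831] [ 0.5471 -0.1147  0.0438] [0.0055 0.0035] [0.56 1.44 0.42] [ 0.056 -0.048 -0.01 ]
0.674703605425136
```

View pics/w9.png

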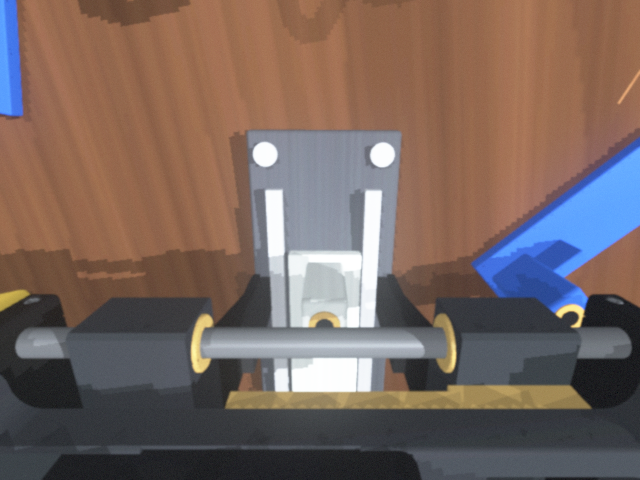

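View pics/s9z.png

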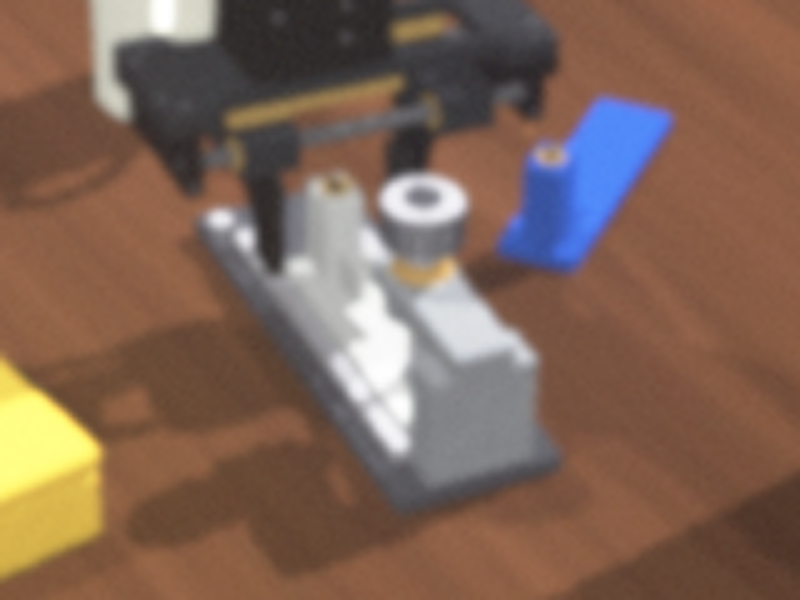

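>>> apply_moves:
  xyz:
    - [-0.006, 0, 0]
    - [-0.01, 0, 0]
    - [-0.012, 0, 0]
    - [-0.012, 0, 0]
    - [-0.012, 0, 0]
    - [-0.012, 0, 0]
    - [-0.012, 0, 0]
    - [-0.012, 0, 0]
    - [-0.012, 0, 0]
    - [-0.01, 0, 0]
    - [-0.006, 0, 0]
    - [0, 0, 0]
  twist: [0, 0, 0, 0, 0, 0, 0, 0, 0, 0, 0, 0]
  claw: [1, 1, 1, 1, 1, 1, 1, 1, 1, 1, 1, 1]

```text
time_s: 17.35
tcp_pos: [0.5477, -0.1155, 0.1763]
ee_rot: [[0.017, -0.989, 0.145], [0.004, 0.145, 0.989], [-1.0, -0.016, 0.006]]
wrist_force: [0.4, -0.6, -0.2]
gripper_width: 1.0
```

```bash
python3 js.py; python3 -c "
from h import *
d=snap('wrist','w10')
shift([.5596,-.0235,.16],171.7)"
```

```text
17.35 [  4.611  18.253 -14.47   -0.156 -56.28  -12.884] [ 0.5477 -0.1155  0.1763] [0.0172 0.0036] [ 0.37 -0.59 -0.19] [-0.003 -0.054 -0.031]
17.4 [  4.612  18.281 -14.509  -0.167 -56.261 -12.883] [ 0.5474 -0.1154  0.1757] [0.0163 0.0037] [ 0.03 -0.27  0.99] [0.073 0.031 0.026]
17.45 [  4.611  18.332 -14.555  -0.179 -56.249 -12.883] [ 0.5471 -0.1154  0.175 ] [0.0148 0.0038] [-0.83  0.17 -0.27] [ 0.127 -0.01  -0.02 ]
17.5 [  4.613  18.366 -14.583  -0.184 -56.246 -12.883] [ 0.5468 -0.1154  0.1744] [0.0138 0.0038] [ 0.28 -0.   -0.08] [ 0.033  0.043 -0.021]
tcp [ 0.5467 -0.1154  0.1741] t 17.55 yaw 171.62 tilt [ 0.013   0.0037 -0.9999] toolshift [0.0146 0.0008 0.0928] twist -0.08 j6 -12.9
```

View pics/w10.png

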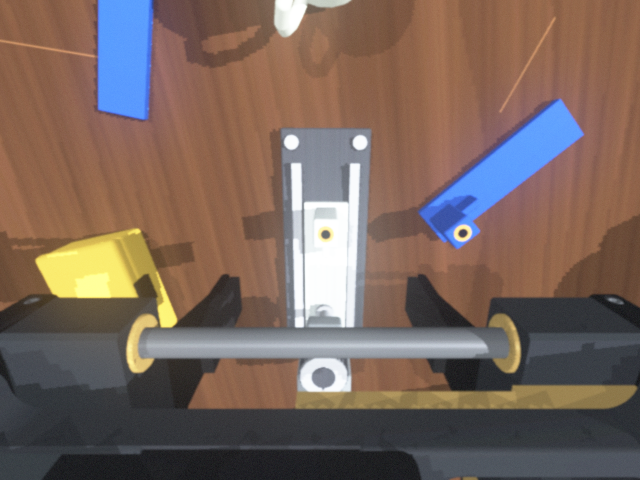

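```bash
python3 -c "
from h import *
d=imaging.capture('wrist')
a=ray(d,(324,378),.114);b=ray(d,(326,234),.063); print(a,b,np.linalg.norm((a-b)[:2]))
P=a.copy();P[2]=.16
shift(P,171.7)"
```

```text
[ 0.56124843 -0.02152555  0.114     ] [ 0.54629713 -0.1157771   0.063     ] 0.0954300605776683
tcp [ 0.5467 -0.1154  0.174 ] t 17.6 yaw 171.63 tilt [ 0.0129  0.0037 -0.9999] toolshift [ 0.0145 -0.0005  0.095 ] twist -0.07 j6 -12.9
```

>>> apply_moves:
  xyz:
    - [0, 0, 0.008]
    - [0, 0, 0.013]
    - [0, 0, 0.013]
    - [0, 0, 0.013]
    - [0, 0, 0.013]
    - [0, 0, 0.013]
    - [0, 0, 0.01]
    - [0, 0, 0.005]
    - [0, 0, 0]
  twist: [0, 0, 0, 0, 0, 0, 0, 0, 0]
  claw: [1, 1, 1, 1, 1, 1, 1, 1, 1]

```text
time_s: 18.5
tcp_pos: [0.5602, -0.0187, 0.1727]
ee_rot: [[0.01, -0.99, 0.143], [0.004, 0.143, 0.99], [-1.0, -0.009, 0.005]]
wrist_force: [-0.1, 0.6, -0.3]
gripper_width: 1.008
```

>>> apply_moves:
  xyz:
    - [0, 0, 0]
    - [0, 0, 0]
    - [0, 0, 0]
    - [0, 0, 0]
    - [0, 0, 0]
    - [0, 0, 0]
    - [0, 0, 0]
    - [0, 0, 0]
    - [0, 0, 0]
    - [0, 0, 0]
    - [0, 0, 0]
    - [0, 0, 0]
  twist: [-8.5, -8.5, -8.5, -8.5, -8.5, -8.5, -8.5, -8.5, -8.5, -8.5, -8.5, 0]
  claw: [1, 1, 1, 1, 1, 1, 1, 1, 1, 1, 1, 1]

```text
time_s: 19.7
tcp_pos: [0.559, -0.0233, 0.1727]
ee_rot: [[0.008, -0.061, -0.998], [0.003, -0.998, 0.061], [-1.0, -0.003, -0.008]]
wrist_force: [-0.5, -0.2, -1.0]
gripper_width: 1.002
```

```bash
python3 js.py; python3 -c "
from h import *
d=snap('wrist','w11')
shift([.5603,-.022,.098])"
```

```text
19.7 [ 1.4191e+01  1.8653e+01 -1.4488e+01 -3.3000e-02 -5.6384e+01  7.2328e+01] [ 0.559  -0.0233  0.1727] [0.0079 0.0025] [-0.46 -0.2  -0.97] [-0.019  0.035 -0.005]
19.75 [ 1.4192e+01  1.8654e+01 -1.4486e+01 -3.5000e-02 -5.6384e+01  7.2184e+01] [ 0.559  -0.0233  0.1727] [0.0079 0.0025] [-0.08  0.89 -0.03] [-0.055  0.01  -0.074]
19.8 [ 1.4198e+01  1.8654e+01 -1.4483e+01 -3.7000e-02 -5.6383e+01  7.2152e+01] [ 0.5591 -0.0232  0.1727] [0.008  0.0026] [-0.32 -0.02 -0.43] [-0.039 -0.006  0.01 ]
19.85 [ 1.4206e+01  1.8654e+01 -1.4483e+01 -3.6000e-02 -5.6378e+01  7.2172e+01] [ 0.5591 -0.0232  0.1727] [0.0081 0.0026] [-0.68 -0.67  0.31] [-0.036  0.081 -0.025]
tcp [ 0.5591 -0.0231  0.1727] t 19.9 yaw -93.6 tilt [ 0.008   0.0026 -1.    ] toolshift [ 0.0747 -0.0009 -0.0006] twist None j6 72.2
```

View pics/w11.png

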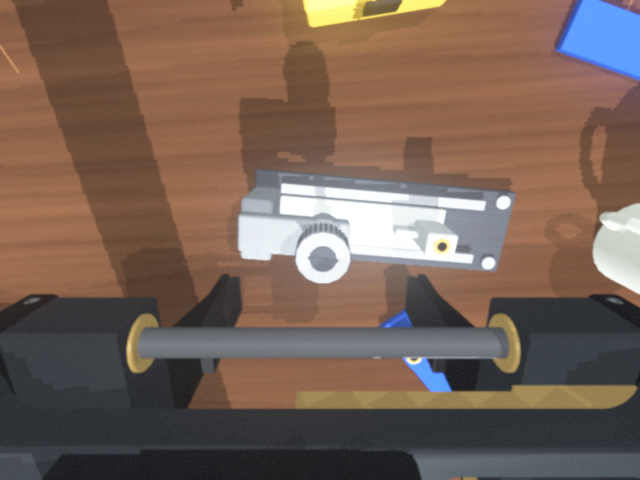

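```bash
python3 -c "
from h import *
d=imaging.capture('wrist')
print(ray(d,(323,258),.114))"
```

```text
[ 0.56230345 -0.0223161   0.114     ]
```

>>> apply_moves:
  xyz:
    - [0.004, -0.001, -0.001]
    - [0.006, 0, 0]
    - [0.006, 0, 0]
    - [0.006, 0, 0]
    - [0.006, 0, 0]
  twist: [0, 0, 0, 0, 0]
  claw: [1, 1, 1, 1, 1]

```text
time_s: 20.45
tcp_pos: [0.5607, -0.0218, 0.1428]
ee_rot: [[0.009, -0.065, -0.998], [0.003, -0.998, 0.065], [-1.0, -0.003, -0.009]]
wrist_force: [0.4, -1.0, 0.1]
gripper_width: 0.996
```

```bash
python3 js.py; python3 -c "
from h import *
d=snap('wrist','w12')
shift([.5603,-.022,.099])"
```

```text
20.45 [ 1.4302e+01  2.0586e+01 -1.6459e+01 -3.9000e-02 -5.2423e+01  7.1999e+01] [ 0.5607 -0.0218  0.1428] [0.0089 0.0028] [ 0.4  -0.98  0.08] [-0.056  0.013 -0.009]
20.5 [ 14.303  20.654 -16.542  -0.075 -52.407  72.004] [ 0.5599 -0.0218  0.1416] [0.0065 0.0027] [-0.88 -0.1  -0.6 ] [-0.019  0.101  0.023]
20.55 [ 1.4301e+01  2.0624e+01 -1.6499e+01 -6.0000e-02 -5.2474e+01  7.2006e+01] [ 0.56   -0.0219  0.1421] [0.0066 0.0025] [ 0.03 -0.01 -0.05] [-0.021  0.004  0.017]
20.6 [ 1.4302e+01  2.0589e+01 -1.6445e+01 -3.9000e-02 -5.2492e+01  7.2008e+01] [ 0.5605 -0.0219  0.1428] [0.0079 0.0026] [-0.76  0.    0.27] [-0.086  0.041 -0.011]
tcp [ 0.5609 -0.0218  0.1434] t 20.65 yaw -93.71 tilt [ 0.009   0.0027 -1.    ] toolshift [0.0444 0.0004 0.0009] twist None j6 72.0
```

View pics/w12.png

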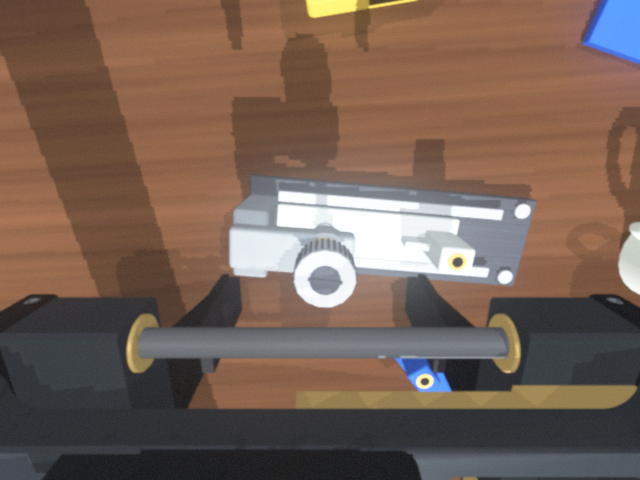

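>>> apply_moves:
  xyz:
    - [0.006, 0, -0.0005]
    - [0.006, 0, 0]
    - [0.006, 0, 0]
    - [0.006, 0, 0]
    - [0.006, 0, 0]
    - [0.006, 0, 0]
    - [0.006, 0, 0]
  twist: [0, 0, 0, 0, 0, 0, 0]
  claw: [1, 1, 1, 1, 1, 1, 1]

```text
time_s: 21.35
tcp_pos: [0.5627, -0.0216, 0.0991]
ee_rot: [[0.012, -0.065, -0.998], [0.003, -0.998, 0.065], [-1.0, -0.004, -0.012]]
wrist_force: [-0.8, 0.7, -0.5]
gripper_width: 1.0
```

```bash
python3 js.py; python3 -c "
from h import *
d=snap('wrist','w13')
e=snap('scene','s13'); a=e['pixels'][190:310,240:400,::-1]; cv2.imwrite('pics/s13z.png',cv2.resize(a,None,fx=5,fy=5,interpolation=2))
shift([.561,-.022,.099])"
```

```text
21.35 [ 1.4282e+01  2.3668e+01 -1.9095e+01 -1.0000e-02 -4.6531e+01  7.2024e+01] [ 0.5627 -0.0216  0.0991] [0.0119 0.0032] [-0.8   0.66 -0.54] [-0.009  0.073 -0.045]
21.4 [ 1.4285e+01  2.3742e+01 -1.9170e+01 -4.2000e-02 -4.6514e+01  7.2021e+01] [ 0.5619 -0.0217  0.098 ] [0.0096 0.003 ] [ 0.47  0.58 -1.72] [ 0.019  0.14  -0.042]
21.45 [ 1.4281e+01  2.3707e+01 -1.9131e+01 -3.0000e-02 -4.6581e+01  7.2021e+01] [ 0.5621 -0.0217  0.0985] [0.0097 0.0029] [0.9  0.34 0.76] [-0.03   0.031 -0.02 ]
21.5 [ 1.4281e+01  2.3667e+01 -1.9086e+01 -1.1000e-02 -4.6597e+01  7.2022e+01] [ 0.5625 -0.0217  0.0992] [0.011  0.0029] [0.1  0.58 0.49] [-0.03   0.047 -0.017]
tcp [ 0.563  -0.0216  0.0999] t 21.6 yaw -93.69 tilt [ 0.0125  0.0032 -0.9999] toolshift [0.0009 0.0006 0.002 ] twist None j6 72.0
```

View pics/w13.png

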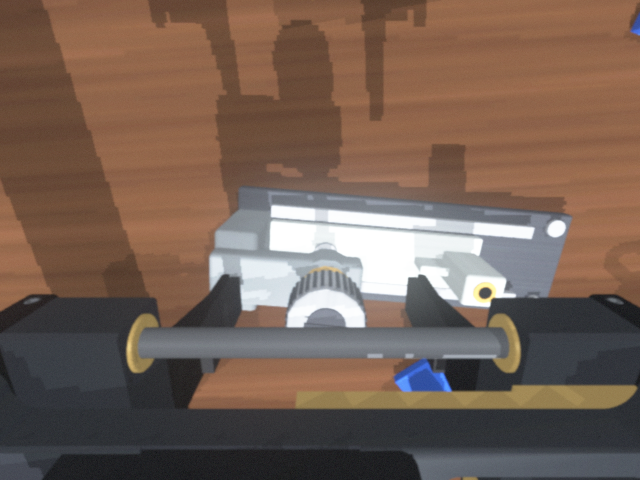

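View pics/s13z.png

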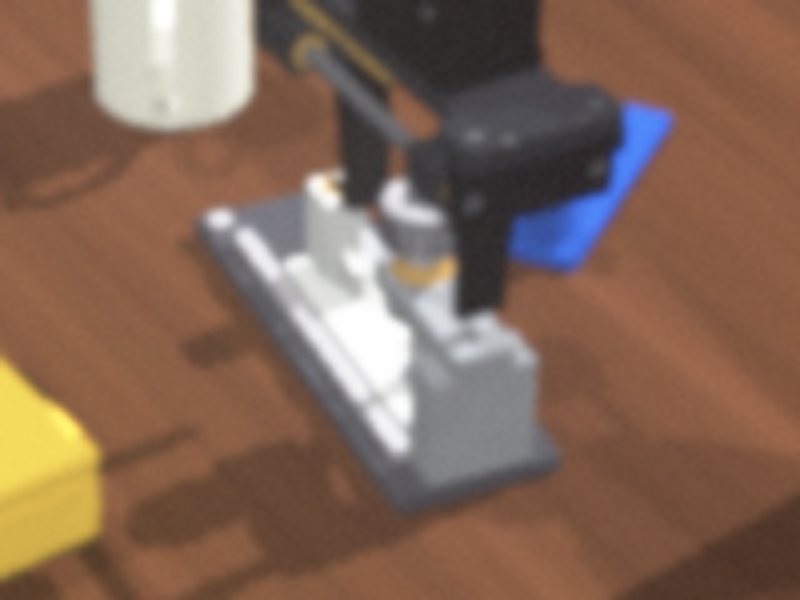

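>>> apply_moves:
  xyz:
    - [0, 0.0005, 0.0015]
    - [0, 0, 0]
    - [0, 0, 0]
    - [0, 0, 0]
    - [0, 0, 0]
    - [0, 0, 0]
    - [0, 0, 0]
    - [0, 0, 0]
    - [0, 0, 0]
    - [0, 0, 0]
    - [0, 0, 0]
  twist: [0, 0, 0, 0, 0, 0, 0, 0, 0, 0, 0]
  claw: [0.3, 0.3, 0.3, 0.3, 0.3, 0.3, 0.3, 0.3, 0.3, 0.3, 0.3]

```text
time_s: 22.7
tcp_pos: [0.5621, -0.0227, 0.1015]
ee_rot: [[0.015, -0.064, -0.998], [0.003, -0.998, 0.064], [-1.0, -0.004, -0.015]]
wrist_force: [0.1, -1.0, 0.1]
gripper_width: 0.403
```

```bash
python3 js.py; python3 -c "
from h import *
d=snap('wrist','w14')
shift([.561,-.022,.099])"
```

```text
22.7 [ 14.222  23.369 -19.214   0.083 -46.531  72.038] [ 0.5621 -0.0227  0.1015] [0.0153 0.0028] [ 0.06 -0.98  0.14] [-0.274  0.035 -0.007]
22.75 [ 14.222  23.368 -19.218   0.083 -46.532  72.037] [ 0.5621 -0.0227  0.1015] [0.0152 0.0028] [ 0.28 -1.17  0.  ] [-0.222 -0.022  0.018]
22.8 [ 14.22   23.368 -19.217   0.088 -46.532  72.035] [ 0.5621 -0.0227  0.1015] [0.0152 0.0027] [ 0.52 -0.93  0.18] [-0.216  0.036  0.033]
22.85 [ 14.222  23.367 -19.219   0.083 -46.532  72.035] [ 0.5621 -0.0227  0.1015] [0.0152 0.0028] [-0.09 -0.82  0.39] [-0.208  0.029  0.057]
tcp [ 0.5621 -0.0227  0.1015] t 22.9 yaw -93.69 tilt [ 0.0152  0.0027 -0.9999] toolshift [ 0.0025 -0.0007  0.0012] twist None j6 72.0
```

View pics/w14.png

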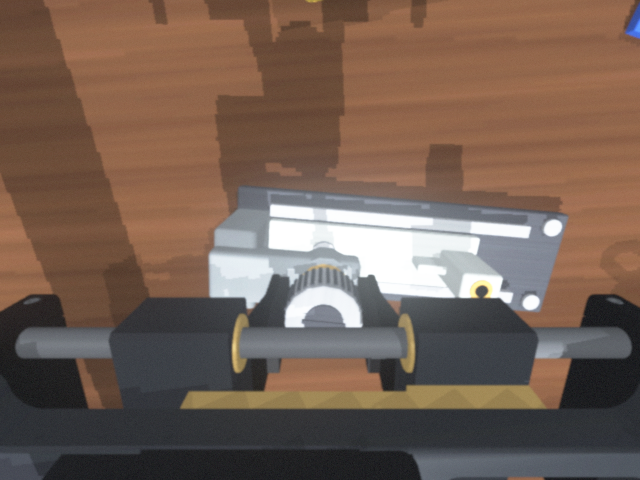

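>>> apply_moves:
  xyz:
    - [0, 0, 0]
    - [0, 0, 0]
    - [0, 0, 0]
    - [0, 0, 0]
    - [0, 0, 0]
    - [0, 0, 0]
  twist: [4, 5, 5, 5, 5, 5]
  claw: [0.3, 0.3, 0.3, 0.3, 0.3, 0.3]

```text
time_s: 23.5
tcp_pos: [0.562, -0.0231, 0.1015]
ee_rot: [[0.015, -0.556, -0.831], [0.002, -0.831, 0.556], [-1.0, -0.009, -0.011]]
wrist_force: [-0.5, -1.4, 1.4]
gripper_width: 0.405
```

```bash
python3 js.py; python3 -c "
from h import *
d=snap('wrist','w15')
shift([.561,-.022,.099])"
```

```text
23.5 [ 14.213  23.374 -19.235   0.164 -46.559  41.907] [ 0.562  -0.0231  0.1015] [0.0146 0.0016] [-0.53 -1.37  1.4 ] [-0.341  0.09   0.041]
23.55 [ 14.209  23.375 -19.235   0.159 -46.56   41.767] [ 0.562  -0.0232  0.1015] [0.0146 0.0016] [-0.88 -0.73  0.92] [-0.346  0.033 -0.042]
23.6 [ 14.212  23.371 -19.234   0.157 -46.558  42.12 ] [ 0.562  -0.0231  0.1015] [0.0147 0.0017] [-0.29 -0.85  0.25] [-0.363  0.029 -0.022]
23.65 [ 14.21   23.371 -19.235   0.159 -46.559  42.217] [ 0.562  -0.0231  0.1015] [0.0146 0.0016] [-0.26 -0.82 -0.14] [-0.351  0.058 -0.022]
tcp [ 0.562  -0.0231  0.1015] t 23.7 yaw -123.46 tilt [ 0.0146  0.0016 -0.9999] toolshift [ 0.0025 -0.0004  0.0015] twist None j6 42.2
```

View pics/w15.png

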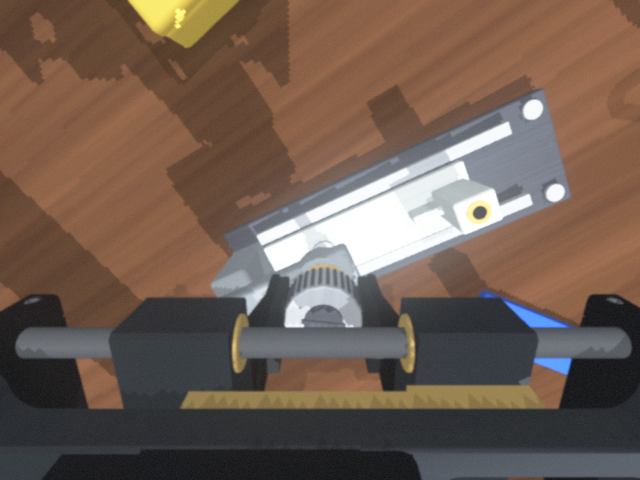

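>>> apply_moves:
  xyz:
    - [0, 0, 0]
    - [0, 0, 0]
    - [0, 0, 0]
    - [0, 0, 0]
    - [0, 0, 0]
    - [0, 0, 0]
    - [0, 0, 0]
    - [0, 0, 0]
    - [0, 0, 0]
    - [0, 0, 0]
  twist: [5, 5, 5, 5, 5, 5, 5, 5, 5, 4]
  claw: [0.3, 0.3, 0.3, 0.3, 0.3, 0.3, 0.3, 0.3, 0.3, 0.3]

```text
time_s: 24.7
tcp_pos: [0.5614, -0.0235, 0.1015]
ee_rot: [[0.013, -0.993, -0.116], [-0.0, -0.116, 0.993], [-1.0, -0.012, -0.002]]
wrist_force: [-0.2, -0.2, 0.2]
gripper_width: 0.402
```

```bash
python3 js.py; python3 -c "
from h import *
shift([.561,-.022,.099])"
```

```text
24.7 [ 14.226  23.375 -19.263   0.252 -46.665  -7.725] [ 0.5614 -0.0235  0.1015] [ 0.0126 -0.0001] [-0.23 -0.21  0.24] [-0.264  0.043  0.017]
24.75 [ 14.226  23.378 -19.264   0.248 -46.666  -7.831] [ 0.5614 -0.0235  0.1015] [ 0.0125 -0.0001] [-0.66 -1.3   0.2 ] [-0.338 -0.038 -0.017]
24.8 [ 14.225  23.376 -19.263   0.248 -46.663  -7.562] [ 0.5614 -0.0235  0.1015] [ 0.0126 -0.0001] [ 1.14 -1.19  0.3 ] [-0.298  0.008 -0.052]
24.85 [ 14.228  23.377 -19.264   0.244 -46.661  -7.504] [ 0.5614 -0.0234  0.1015] [ 0.0126 -0.    ] [-0.74 -0.39  0.19] [-0.248  0.084 -0.024]
tcp [ 0.5614 -0.0234  0.1015] t 24.85 yaw -173.11 tilt [ 0.0126 -0.     -0.9999] toolshift [0.0025 0.0003 0.0015] twist None j6 -7.5
```

```bash
cat > q.py <<'E'
from h import *
M=[];F=[]
for i in range(4):
    s=r.sense(); M.append(s['moment'][2]); F.append(s['effort'][5]); imaging.capture('top')
ya=np.degrees(np.arctan2(s['ee_rot'][1,1],s['ee_rot'][0,1]))
print('t',s['time_s'],'turned',round((-93.69-ya)%360,2),'mz',np.round(M,3),'mean',np.mean(M).round(3),'eff6',np.round(F,3),'tcp',s['tcp_pos'].round(4),'tilt',s['ee_rot'][:2,0].round(4),'F',s['wrist_force'].round(1),'w',round(s['gripper_width'],3),'j6',s['joints'][5].round(1))
E
python3 q.py
```

```text
t 25.0 turned 79.47 mz [-0.024 -0.008  0.034  0.069] mean 0.018 eff6 [-0.041  0.006 -0.01  -0.018] tcp [ 0.5614 -0.0235  0.1015] tilt [ 0.0126 -0.    ] F [-0.6 -1.6  0.2] w 0.41 j6 -7.6
```

>>> apply_moves:
  xyz:
    - [0, 0, 0]
    - [0, 0, 0]
    - [0, 0, 0]
  twist: [4, 4, 4]
  claw: [0.3, 0.3, 0.3]

```text
time_s: 25.35
tcp_pos: [0.5613, -0.0235, 0.1015]
ee_rot: [[0.012, -0.995, 0.094], [-0.0, 0.094, 0.996], [-1.0, -0.012, 0.001]]
wrist_force: [0.3, -1.2, 0.5]
gripper_width: 0.403
```

```bash
python3 q.py
```

```text
t 25.5 turned 91.51 mz [ 0.03  -0.066 -0.013  0.012] mean -0.009 eff6 [ 0.439 -0.103 -0.226 -0.043] tcp [ 0.5613 -0.0235  0.1015] tilt [ 0.0122 -0.0001] F [-0.6 -0.5  0.8] w 0.402 j6 -19.6
```

>>> apply_moves:
  xyz:
    - [0, 0, 0]
    - [0, 0, 0]
    - [0, 0, 0]
  twist: [4, 4, 4]
  claw: [0.3, 0.3, 0.3]

```text
time_s: 25.85
tcp_pos: [0.5611, -0.0235, 0.1015]
ee_rot: [[0.012, -0.955, 0.297], [-0.0, 0.297, 0.955], [-1.0, -0.011, 0.003]]
wrist_force: [-0.0, -1.5, 0.7]
gripper_width: 0.405
```

```bash
python3 q.py
```

```text
t 26.0 turned 103.42 mz [ 0.01  -0.065 -0.011 -0.047] mean -0.028 eff6 [ 0.434 -0.105 -0.222 -0.039] tcp [ 0.5611 -0.0235  0.1015] tilt [ 0.0119 -0.0002] F [-0.9 -1.1  0.8] w 0.406 j6 -31.5
```

>>> apply_moves:
  xyz:
    - [0, 0, 0]
    - [0, 0, 0]
    - [0, 0, 0]
  twist: [4, 4, 4]
  claw: [0.3, 0.3, 0.3]

```text
time_s: 26.35
tcp_pos: [0.561, -0.0234, 0.1015]
ee_rot: [[0.012, -0.873, 0.487], [-0.0, 0.487, 0.873], [-1.0, -0.01, 0.005]]
wrist_force: [-0.2, 0.2, 0.6]
gripper_width: 0.407
```

```bash
python3 q.py
```

```text
t 26.5 turned 115.3 mz [ 0.021 -0.027  0.036  0.045] mean 0.019 eff6 [ 0.432 -0.106 -0.22  -0.038] tcp [ 0.561  -0.0234  0.1015] tilt [ 0.0116 -0.0002] F [-0.7 -0.8  1.1] w 0.407 j6 -43.4
```

>>> apply_moves:
  xyz:
    - [0, 0, 0]
    - [0, 0, 0]
    - [0, 0, 0]
  twist: [4, 4, 4]
  claw: [0.3, 0.3, 0.3]

```text
time_s: 26.85
tcp_pos: [0.5609, -0.0233, 0.1015]
ee_rot: [[0.011, -0.754, 0.656], [-0.0, 0.656, 0.754], [-1.0, -0.009, 0.007]]
wrist_force: [-0.4, -0.8, -0.0]
gripper_width: 0.403
```

```bash
python3 q.py
```

```text
t 27.0 turned 127.16 mz [ 0.106 -0.019 -0.007  0.005] mean 0.021 eff6 [ 0.431 -0.106 -0.22  -0.038] tcp [ 0.5609 -0.0233  0.1015] tilt [ 0.0112 -0.0002] F [-0.2 -0.1  2. ] w 0.4 j6 -55.3
```

>>> apply_moves:
  xyz:
    - [0, 0, 0]
    - [0, 0, 0]
    - [0, 0, 0]
  twist: [4, 4, 4]
  claw: [0.3, 0.3, 0.3]

```text
time_s: 27.35
tcp_pos: [0.5608, -0.0232, 0.1015]
ee_rot: [[0.011, -0.603, 0.797], [-0.0, 0.797, 0.603], [-1.0, -0.007, 0.009]]
wrist_force: [-0.5, 0.2, 0.8]
gripper_width: 0.405
```

```bash
python3 q.py;python3 -c "
from h import *
d=snap('wrist','w16')"
```

```text
t 27.5 turned 139.01 mz [ 0.019 -0.068 -0.114 -0.032] mean -0.049 eff6 [ 0.43  -0.107 -0.22  -0.038] tcp [ 0.5608 -0.0232  0.1015] tilt [ 0.0111 -0.0002] F [-1.3  0.2  0.5] w 0.406 j6 -67.1
```

View pics/w16.png

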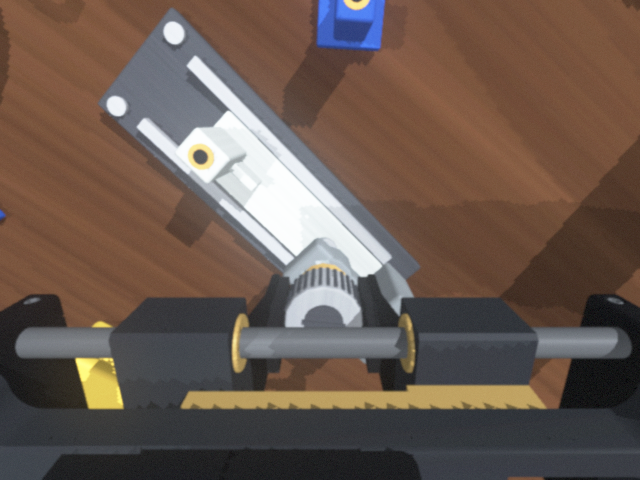

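>>> apply_moves:
  xyz:
    - [0, 0, 0]
    - [0, 0, 0]
    - [0, 0, 0]
  twist: [4, 4, 4]
  claw: [0.3, 0.3, 0.3]

```text
time_s: 27.9
tcp_pos: [0.5607, -0.0231, 0.1015]
ee_rot: [[0.011, -0.425, 0.905], [-0.0, 0.905, 0.425], [-1.0, -0.005, 0.01]]
wrist_force: [0.2, -1.3, 0.8]
gripper_width: 0.404
```

```bash
python3 q.py
```

```text
t 28.05 turned 150.95 mz [ 0.008 -0.035 -0.035 -0.05 ] mean -0.028 eff6 [ 0.433 -0.106 -0.223 -0.04 ] tcp [ 0.5607 -0.0231  0.1015] tilt [ 0.0108 -0.0002] F [-0.4 -1.   1.2] w 0.404 j6 -79.1
```

>>> apply_moves:
  xyz:
    - [0, 0, 0]
    - [0, 0, 0]
    - [0, 0, 0]
  twist: [4, 4, 4]
  claw: [0.3, 0.3, 0.3]

```text
time_s: 28.4
tcp_pos: [0.5607, -0.023, 0.1015]
ee_rot: [[0.011, -0.23, 0.973], [-0.0, 0.973, 0.23], [-1.0, -0.003, 0.01]]
wrist_force: [-0.1, -0.3, 1.9]
gripper_width: 0.405
```

```bash
python3 q.py
```

```text
t 28.55 turned 162.82 mz [ 0.013 -0.013 -0.028  0.01 ] mean -0.004 eff6 [ 0.429 -0.109 -0.223 -0.041] tcp [ 0.5607 -0.023   0.1015] tilt [ 0.0107 -0.0001] F [-0.   0.2  0.6] w 0.407 j6 -90.9
```

>>> apply_moves:
  xyz:
    - [0, 0, 0]
    - [0, 0, 0]
    - [0, 0, 0]
  twist: [4, 4, 4]
  claw: [0.3, 0.3, 0.3]

```text
time_s: 28.9
tcp_pos: [0.5606, -0.0229, 0.1015]
ee_rot: [[0.011, -0.025, 1.0], [-0.0, 1.0, 0.025], [-1.0, -0.0, 0.011]]
wrist_force: [-0.5, 1.1, 0.9]
gripper_width: 0.408
```

```bash
python3 q.py
```

```text
t 29.05 turned 174.67 mz [ 0.042 -0.036 -0.017  0.011] mean -0.0 eff6 [ 0.42  -0.117 -0.23  -0.048] tcp [ 0.5607 -0.0229  0.1015] tilt [ 0.0106 -0.0001] F [-1.3  0.8  1.1] w 0.403 j6 -102.8
```

>>> apply_moves:
  xyz:
    - [0, 0, 0]
    - [0, 0, 0]
    - [0, 0, 0]
  twist: [4, 4, 4]
  claw: [0.3, 0.3, 0.3]

```text
time_s: 29.4
tcp_pos: [0.5606, -0.0227, 0.1015]
ee_rot: [[0.01, 0.18, 0.984], [-0.0, 0.984, -0.18], [-1.0, 0.002, 0.01]]
wrist_force: [0.1, 1.2, 0.7]
gripper_width: 0.401
```

```bash
python3 q.py
```

```text
t 29.55 turned 186.51 mz [ 0.193  0.046 -0.014  0.004] mean 0.057 eff6 [ 0.31  -0.208 -0.241 -0.055] tcp [ 0.5606 -0.0227  0.1015] tilt [ 0.0105 -0.0001] F [-1.5  0.3 -0.9] w 0.403 j6 -114.7
```

>>> apply_moves:
  xyz:
    - [0, 0, 0]
    - [0, 0, 0]
  twist: [4, 4]
  claw: [0.3, 0.3]

```text
time_s: 29.8
tcp_pos: [0.5606, -0.0227, 0.1015]
ee_rot: [[0.01, 0.312, 0.95], [-0.0, 0.95, -0.312], [-1.0, 0.003, 0.01]]
wrist_force: [-0.8, -0.0, 0.9]
gripper_width: 0.404
```

```bash
python3 q.py
```

```text
t 29.95 turned 194.31 mz [0.237 0.11  0.044 0.035] mean 0.107 eff6 [ 0.258 -0.259 -0.292 -0.11 ] tcp [ 0.5606 -0.0227  0.1015] tilt [ 0.0104 -0.0002] F [-0.8 -0.5  1.5] w 0.404 j6 -122.5
```

>>> apply_moves:
  xyz:
    - [0, 0, 0]
    - [0, 0, 0]
  twist: [4, 4]
  claw: [0.3, 0.3]

```text
time_s: 30.2
tcp_pos: [0.5606, -0.0226, 0.1015]
ee_rot: [[0.01, 0.438, 0.899], [-0.0, 0.899, -0.438], [-1.0, 0.004, 0.009]]
wrist_force: [-0.5, 0.7, 1.4]
gripper_width: 0.402
```

```bash
python3 q.py; python3 q.py
```

```text
t 30.35 turned 202.12 mz [0.224 0.158 0.11  0.122] mean 0.154 eff6 [ 0.205 -0.312 -0.346 -0.164] tcp [ 0.5606 -0.0225  0.1015] tilt [ 0.0104 -0.0001] F [-0.6 -0.2  1.9] w 0.409 j6 -130.3
t 30.55 turned 202.19 mz [0.157 0.1   0.175 0.168] mean 0.15 eff6 [-0.139 -0.15  -0.159 -0.166] tcp [ 0.5606 -0.0226  0.1015] tilt [ 0.0105 -0.0001] F [-0.3  1.4  1.3] w 0.404 j6 -130.4
```

>>> apply_moves:
  xyz:
    - [0, 0, 0]
    - [0, 0, 0]
    - [0, 0, 0]
    - [0, 0, 0]
    - [0, 0, 0]
    - [0, 0, 0]
    - [0, 0, 0]
    - [0, 0, 0]
  twist: [0, 0, 0, 0, 0, 0, 0, 0]
  claw: [0.9, 0.9, 0.9, 0.9, 0.9, 0.9, 0.9, 0.9]

```text
time_s: 31.4
tcp_pos: [0.5615, -0.0227, 0.1013]
ee_rot: [[0.013, 0.438, 0.899], [0.001, 0.899, -0.438], [-1.0, 0.007, 0.011]]
wrist_force: [-0.2, 0.5, 0.3]
gripper_width: 0.893
```

```bash
python3 q.py; python3 -c "
from h import *
d=snap('wrist','w17')"
```

```text
t 31.55 turned 202.26 mz [-0.033 -0.044  0.007  0.02 ] mean -0.012 eff6 [-0. -0. -0. -0.] tcp [ 0.5615 -0.0227  0.1013] tilt [0.0131 0.0009] F [-1.   0.2 -0.5] w 0.902 j6 -130.4
```

View pics/w17.png

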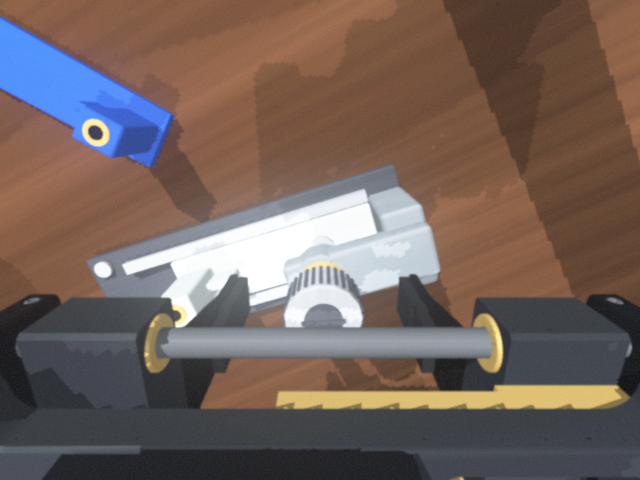

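Fingers are clear of the head. Raise.

>>> apply_moves:
  xyz:
    - [-0.006, 0, 0]
    - [-0.012, 0, 0]
    - [-0.015, 0, 0]
    - [-0.015, 0, 0]
    - [-0.015, 0, 0]
    - [-0.015, 0, 0]
    - [-0.01, 0, 0]
    - [-0.005, 0, 0]
    - [0, 0, 0]
  twist: [0, 0, 0, 0, 0, 0, 0, 0, 0]
  claw: [0.9, 0.9, 0.9, 0.9, 0.9, 0.9, 0.9, 0.9, 0.9]

```text
time_s: 32.55
tcp_pos: [0.561, -0.0229, 0.2048]
ee_rot: [[0.019, 0.437, 0.899], [0.001, 0.899, -0.437], [-1.0, 0.009, 0.016]]
wrist_force: [-0.2, 0.2, 0.8]
gripper_width: 0.9
```

```bash
python3 q.py; python3 -c "
from h import *
d=snap('wrist','w18')
e=snap('scene','s18'); a=e['pixels'][190:310,240:400,::-1]; cv2.imwrite('pics/s18z.png',cv2.resize(a,None,fx=5,fy=5,interpolation=2))"
```

```text
t 32.7 turned 202.25 mz [-0.032  0.023 -0.002 -0.003] mean -0.003 eff6 [ 0. -0. -0. -0.] tcp [ 0.5602 -0.023   0.2031] tilt [0.0155 0.0009] F [ 0.7 -0.9 -0.6] w 0.902 j6 -130.3
```

View pics/w18.png

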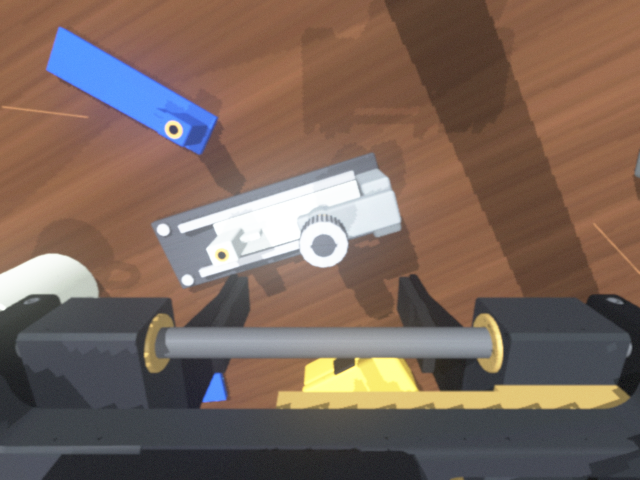

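View pics/s18z.png

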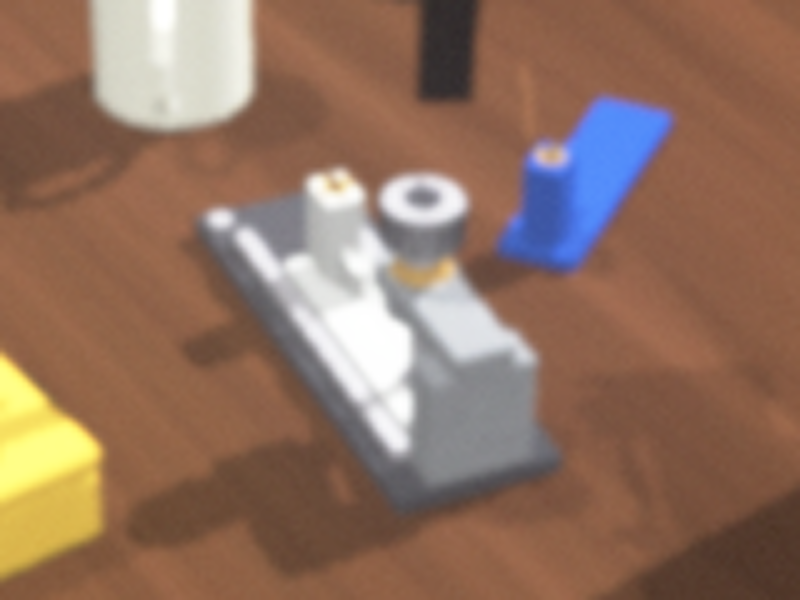

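```bash
python3 -c "
from h import *
d=imaging.capture('wrist')
a=ray(d,(324,243),.114);b=ray(d,(222,255),.063); print(a,b,np.linalg.norm((a-b)[:2]))
print(r.sense()['wrist_force'],job.finish_job())"
```

```text
[ 0.56069652 -0.02090268  0.114     ] [ 0.54750926 -0.11590052  0.063     ] 0.09590878201056786
the job is handed in; nothing more can be done
[ 0.36320815 -0.35053311 -0.10592649] None
```

The mount is home against the stop, the thumbscrew is tightened, and the job is handed in. No verdict came back, so success rests on my own checks below.

- **Mount:** I gripped the aluminium mount's post and slid it about 34 mm. It met the stop gently, at about 7 N on the wrist. After release, the camera put the post 95.9 mm from the screw axis, against 95.0 mm expected when fully home. That 0.9 mm gap is within the roughly 2 mm camera accuracy and inside the 2.5 mm allowance.
- **Thumbscrew:** I turned it clockwise in one grasp, 202° in total. I put the seat at about 175°, judging by the rise in wrist torque. I stopped about 0.47 rad past it, at roughly 0.25 N m while turning and 0.15 N m with the turning paused. I did not measure the washer squeeze itself; the turn past the seat implies about 0.9 mm before letting go.
- **At hand-in:** the gripper was open about 10 cm above the screw, with no contact force, at about 33 s. The mug and battery box looked unmoved in the last pictures. I did not look at the transceiver and tuning knob again, but the arm came nowhere near them while working at the clamp.

The tool tilt drifted to about 3° early on, because each small move restarts from the measured pose. I brought it back to near zero before gripping the post.

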